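Get the date stamp out of a chest with a folding lid stay

TASK

Raise the lid of the steel chest and push the knee of its folding side stay past straight, so that it locks and props the lid with your hand off it. With the lid propped, take the date stamp out and stand it upright on the cover of the log book, well clear of the edges; then break the stay's knee by its knob and lower the lid gently by hand until it is fully shut. Do not drop the stamp or the lid, and leave everything else where it is.

Things in the scene. Friction and masses are not known exactly. Their poses are not given: they have to be found in the camera images.
- chest: Sheet-steel instrument chest, fixed to the bench: 200 deep (x) x 290 wide (y) x 64 mm high without its lid, walls 3 mm. Origin under its centre; its x points to its back (hinge side), y to its left. Inner floor 9 mm up; two dividers 22 mm high at y = +-47 mm make three bays that hold the stamp, a beaker and a tub, one each, in any order.
- chest_hinge (a point): Middle of the lid's hinge line, along the chest's y, at x = +104 mm, z = 66 mm in the chest's frame; same axes as the chest.
- chest_lid (a joint): Angle of the hood lid (0.6 kg, 36 mm high) about the hinge line, rad: 0 shut, 1.18 fully up with the stay in line. It takes about 4 N at the handle to lift. Let go above 0.9 it stays by the knee's friction; let go below 0.8 it falls shut.
- lid_handle (a point): Middle of the lid's bow handle: round bar 10 mm thick, 98 mm clear length along the chest's y, 242 mm from the hinge line and 36 mm off the lid's front face (gap 31 mm); with the lid shut it is level, 83 mm above the bench, 138 mm in front of the chest's centre. Its axes turn with the lid.
- knee_knob (a point): Middle of the black knob on the stay's knee: 18 mm thick, 30 mm long, its axis along the chest's y, standing out to the right. The stay: two 79 mm flat steel links on the outside of the chest's right wall, outer face 160 mm right of the chest's centre line; the knob's middle lies 179 mm right of it. When locked it is at x = +46, z = 103 mm in the chest's frame.
- stay_knee (a joint): Angle of the stay's knee, rad: 0 folded (lid shut, knob in front and low), 2.51 links in line, 2.63 against its stop past the line = locked. Raising the lid leaves it at about 2.2 to 2.4 (knob some 10 to 15 mm in front of locked). Pushing the knob to the back of the chest with 5 to 8 N takes it past the line and locks it; pulling it to the front with as much breaks it, and 20 mm of pull brings the lid to about 1.12.
- stamp_centre (a point): Centre (half-way up) of the date stamp: a self-inking stamp standing upright on a black base 26 x 42 x 24 mm, narrow waist, red head 22 x 44 mm from 44 to 74 mm up; 0.07 kg. x is the thin way, y the wide way, z up. It stands in one of the three bays with its thin way about across the chest.
- date_stamp: The same stamp, 26 x 45 x 74 mm; origin at the centre of its underside.
- log_book: Blue closed log book, 208 x 146 x 11 mm, lying flat and loose on the bench at the right; origin at the centre of its underside, x along its long side.
- book_top (a point): Centre of the log book's cover, 11 mm above the bench; x along its long side (+-104 mm), y along its short side (+-73 mm).
- steel_beaker: Steel beaker, 70 mm across, 69 mm high, open at the top, standing in one bay; origin under its centre.
- clear_tub: Clear tub of leaflets, 56 x 130 x 58 mm, standing in one bay, long side from front to back of the chest; origin under its centre.
- label_roll: Roll of labels lying flat in front of the chest on its right, 81 mm across, 30 mm high (does not move); origin under its centre.
- marker_pen: Marker pen, 135 mm long, 16 mm thick, lying on the bench between chest and book; origin under its centre, y along it.
- back_cup: Filled cup of paste, 104 mm across, 46 mm high, loose, behind the chest's right corner; origin under its centre.
- corner_cup: Filled cup of paste, 104 mm across, 46 mm high, left of the chest (does not move); origin under its centre.

How it is judged:
On the way, in this order (a step that is already met when the one before it is completed fails the run):
1. the lid is up, the stay's knee is locked past straight and the hand is off lid and stay (value of joint stay_knee above 2.57 rad and value of joint chest_lid above 1.14 rad and contact force between the fingers and chest below 0.05 N), for 0.2 s.
2. the date stamp stands on the log book, let go, with the stay still locked (value of joint stay_knee above 2.57 rad and value of joint chest_lid above 1.14 rad and x of stamp_centre in the frame of book_top between -0.088 and 0.088 m and y of stamp_centre in the frame of book_top between -0.058 and 0.058 m and angle between stamp_centre's own z axis and vertical below 0.1 rad and height (world z) of stamp_centre between 0.042 and 0.054 m and contact force between the fingers and date_stamp below 0.05 N), for 0.2 s.
3. the knee is broken with the lid still up (value of joint stay_knee below 2.42 rad and value of joint chest_lid above 0.6 rad), for 0.1 s.
At the end, for the whole second after the job is handed in: The lid is fully shut (within 0.03 rad) with the stay folded and at rest, and the date stamp stands still, upright within 0.1 rad, on the log book's cover with its centre within 88 mm (long way) and 58 mm (short way) of the cover's centre, let go (value of joint chest_lid below 0.03 rad and value of joint stay_knee below 0.08 rad and velocity of joint chest_lid below 0.05 rad/s and x of stamp_centre in the frame of book_top between -0.088 and 0.088 m and y of stamp_centre in the frame of book_top between -0.058 and 0.058 m and angle between stamp_centre's own z axis and vertical below 0.1 rad and height (world z) of stamp_centre between 0.042 and 0.054 m and linear speed of date_stamp below 0.02 m/s and contact force between the fingers and date_stamp below 0.05 N); the robot touches nothing.
It fails at once if the lid is let fall or slammed (it comes down faster than 2.5 rad/s) (velocity of joint chest_lid below -2.5 rad/s).
It fails at once if the date stamp is dropped or thrown (it moves faster than 0.7 m/s with no finger on it) (linear speed of date_stamp above 0.7 m/s and contact force between the fingers and date_stamp below 0.05 N).
It fails at once if the beaker or the clear tub in the chest is shifted by more than 30 mm or tipped (distance of any of steel_beaker, clear_tub from where it was at the start of the episode above 0.03 m or angle between any of steel_beaker, clear_tub's own z axis and vertical above 0.3 rad).
It fails at once if the log book is pushed more than 40 mm (distance of log_book from where it was at the start of the episode above 0.04 m).
It fails at once if the marker pen or the paste cup behind the chest is shifted by more than 30 mm (distance of any of marker_pen, back_cup from where it was at the start of the episode above 0.03 m).
It also fails if it takes over 72 s, if anything falls off the work surface, if the arm or the gripper's body presses on something with over 40 N, if the wrist force passes 120 N, or if a joint passes its speed limit or range.

ROBOT

A 6-joint arm with a two-finger parallel gripper is mounted at the origin on the work surface; the furniture and walls round the work are solid. World frame = base frame: x ahead of the robot, y to its left, z up, the work surface at z = 0. Lengths are in m, angles in rad, forces in N, time in s.
With the tool pointing down it reaches from about 0.25 to 0.775 m from the base axis. Payload 4 kg.
Tool frame: the origin (TCP) lies between the finger pads; the fingertips stand 19 mm ahead of it and the grasp point (between the pads) is the TCP (robot.tip_reach is the y of the fingertips in the tool frame, in m); y points along the fingers, x is the direction in which the jaws open and shut, and the axes are right-handed (so a half turn about y gives the same grasp; the last joint's range is limited). The gripper opens to 94 mm and grips with 3 to 60 N. Pads are 16 mm wide; open, the fingers measure 119 mm over their backs; the gripper's body (75 mm by 177 mm) begins 78 mm behind the grasp point.
Start: joints at [-1.285, 0.087, 1.371, -0, 1.684, -0.103], TCP at [0.208, -0.509, 0.225] pointing down, gripper open.
Joint ranges: [-3.1, 3.1], [-0.76, 2.03], [0.27, 2.55], [-1.08, 4.22], [0.17, 2.65], [-2.57, 2.57]. Speed limits (rad/s): [2.79, 2.79, 3.14, 3.14, 3.14, 3.14].

INTERFACE

Orientations are given as [roll, pitch, yaw] about the fixed x, y, z axes, in that order (R = Rz(yaw) Ry(pitch) Rx(roll)).
In Python, from bench import robot, imaging, order gives the robot as it stands.
- The arm moves only by the tool send_rows, never from a script. Its argument "moves" is text: rows parted by semicolons, each of 5 numbers parted by spaces: the gripper's target within -1 to 1 (shut at 1, half-way at 0, fully open at -1), then the shift along the tool's x, y, z in m, then the turn about the tool's y in degrees. In form: fingers tx ty tz roll; .... A call has exactly 10 rows; each row shifts and turns the commanded pose from where the row before left it, along the tool's axes as they then stand; what a row does not reach is not made up. A row lasts 1/12 s, in which the tool goes at most 41.7 mm and 7.16 degrees, less where a joint would pass 70% of its speed; a pose out of reach is approached as far as the arm can. A call with a gripper value outside its range is refused whole. The fingers move at their own pace and stop on an object; the grip force is fixed at half the most. Time passes only in rows, so rows that do not move let the fingers close, or fill a call up. It gives the time, the measured TCP pose, the force and the opening at its end, in the units of the state.
- robot.get_obs(): the state, without advancing time (a new reading comes with each control period).
- imaging.snapshot(name): name is "side" or "top"; returns a dict with "image" (384x512x3 uint8, red, green, blue), "mtx" (3x3 intrinsics, pixels), "R" (3x3) and "t" (3): a world point X has camera coordinates R X + t. Camera axes: x right, y down, z forward; pixel columns grow to the right and rows downward; lengths in m; the calibration is good to about 2 mm. A picture is of the moment at which its call begins. There is no depth.
- order.close_job(): hands the job in, once; it reports no verdict.
Trained networks look in a picture, given as the dict that the camera call returned (one of the last four; its "shot" number tells which), for a name from the list of things; names that differ only in an ending like _2 or _b are one class to them, and where a whole thing is asked for, a point or a joint stands for the part that bears it (a point fixed in the world has none). Each returns a list of dicts, best first, with "conf" (0 to 1); they miss things now and then, are a little off and sometimes report something else, mostly with a low value. They report only what shows in the picture. A call takes as long as a camera call.
- imaging.recognise(picture, target): "centre" ([column, row] in pixels, amid what is visible of it).
- imaging.landmark_of(picture, target): "centre" ([column, row] in pixels: a listed point, or the origin of a listed thing).
The state is a dict: "time": time; "joint_positions": joint angles; "qvel": joint speeds; "joint_torque": joint torques, N m; "tool_pos": TCP position; "ee_rot": TCP orientation; "wrist_force": force on the tool from outside, world axes, zero at the start; "wrist_torque": the same for the moment, N m; "width": finger opening in m.
Only numpy, scipy, OpenCV 4.12 (cv2) and the standard library are available. Lean on these libraries where they do the work, as an engineer would, in place of code of your own. Each camera call takes 0.05 s, during which the arm holds its last target.

## Working session

There is one attempt and no reset: what is moved stays moved. The work goes in short steps, Python scripts to look and compute and a tool call to move; the robot and the scene stay as the last step left them, time stands still between calls to the robot, and variables do not carry over. Pictures are saved under pics/ and viewed, and the job is handed in when it is done.

Besides the shell and the picture viewer there is one more tool, called after "Emit:" in YAML: its name, and indented under it one key for each argument. send_rows: Moves the arm, as the interface text tells. Its arguments: {"type":"object","properties":{"moves":{"type":"string"}},"required":["moves"]}

```bash
ls; mkdir -p pics
python3 - <<'E'
from bench import robot, imaging, order
import cv2, numpy as np
print(robot.get_obs())
names="chest chest_hinge lid_handle knee_knob stamp_centre date_stamp log_book book_top steel_beaker clear_tub label_roll marker_pen back_cup corner_cup".split()
for v in ["side","top"]:
    s=imaging.snapshot(v)
    cv2.imwrite(f"pics/{v}0.png",s["image"][:,:,::-1])
    print(v,s["mtx"].tolist(),s["R"].tolist(),s["t"].tolist())
    for n in names:
        r=imaging.landmark_of(s,n)
        print(n,[( [round(float(c),1) for c in q["centre"]],round(q["conf"],2)) for q in r[:2]])
print(robot.get_obs()["time"])
E
```

```text
pics
{'time': 0.0, 'joint_positions': array([-1.28511386e+00,  8.79384169e-02,  1.37223851e+00,  5.41891862e-06,
        1.68360837e+00, -1.03088377e-01]), 'qvel': array([-1.34862658e-04,  5.97344717e-04, -6.41035604e-05,  6.59390186e-04,
        1.13231380e-03,  2.31474950e-04]), 'joint_torque': array([ 1.14305443e-03, -3.40178812e+01, -3.02424932e+01,  7.19735515e-02,
        3.30909749e-02, -1.85099939e-04]), 'tool_pos': array([ 0.20833733, -0.50846443,  0.2233212 ]), 'ee_rot': array([-1.57056533,  0.00218045, -1.18202463]), 'wrist_force': array([-0.1595637 ,  0.43908513,  0.2703816 ]), 'wrist_torque': array([-0.02618562,  0.05543526, -0.05130537]), 'width': 0.09408326446471599}
side [[401.66518424291246, 0.0, 258.91332122178915], [0.0, 401.66518424291246, 190.56066643971366], [0.0, 0.0, 1.0]] [[0.9286304625902514, -0.3707606253017879, -0.013491577937472535], [-0.2802270838494335, -0.6771142188251486, -0.6804330357515362], [0.24314243855538312, 0.6356515502935836, -0.7326860590885468]] [-0.5132822994573873, 0.2398681562959762, 1.3439524773140632]
chest [([246.0, 195.0], 0.6), ([21
[... 507 characters left out ...]
.0]] [[-0.02687201181004739, -0.9996388121450497, 0.00037447899086575173], [-0.987948390916272, 0.026500625169238012, -0.15249817622381048], [0.15243317180728566, -0.00446789870895471, -0.9883036810686768]] [0.0419844841236676, 0.5952116023448324, 1.2094255102113685]
chest [([230.9, 213.1], 0.83)]
chest_hinge []
lid_handle [([226.9, 251.0], 0.94)]
knee_knob [([286.1, 232.4], 0.6)]
stamp_centre []
date_stamp []
log_book [([370.9, 213.2], 0.7)]
book_top [([373.1, 214.0], 0.6)]
steel_beaker []
clear_tub [([275.8, 147.3], 0.41)]
label_roll [([275.8, 271.2], 0.78)]
marker_pen [([314.9, 175.1], 0.63)]
back_cup [([274.9, 142.3], 0.75), ([128.9, 271.2], 0.34)]
corner_cup [([130.4, 273.8], 0.59)]
1.5
```

View pictures.

View pics/side0.png

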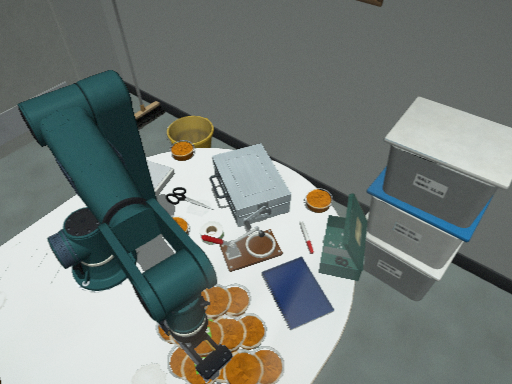

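View pics/top0.png

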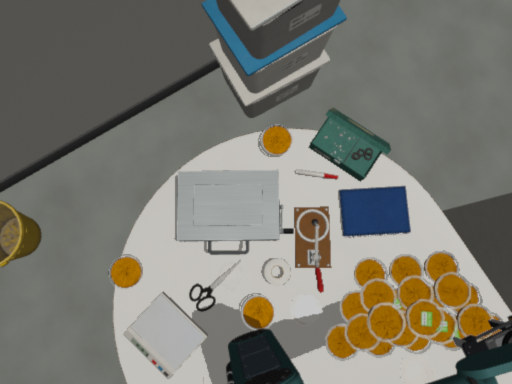

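```bash
cat > h.py <<'E'
import numpy as np, cv2
C={'side':dict(mtx=np.array([[401.66518424291246,0,258.91332122178915],[0,401.66518424291246,190.56066643971366],[0,0,1]]),R=np.array([[0.9286304625902514,-0.3707606253017879,-0.013491577937472535],[-0.2802270838494335,-0.6771142188251486,-0.6804330357515362],[0.24314243855538312,0.6356515502935836,-0.7326860590885468]]),t=np.array([-0.5132822994573873,0.2398681562959762,1.3439524773140632])),
'top':dict(mtx=np.array([[410.5151022461975,0,257.37706404056786],[0,410.5151022461975,195.64647950177974],[0,0,1]]),R=np.array([[-0.02687201181004739,-0.9996388121450497,0.00037447899086575173],[-0.987948390916272,0.026500625169238012,-0.15249817622381048],[0.15243317180728566,-0.00446789870895471,-0.9883036810686768]]),t=np.array([0.0419844841236676,0.5952116023448324,1.2094255102113685]))}
def P(v,X):
    c=C[v];p=c['mtx']@(c['R']@np.asarray(X,float)+c['t']);return p[:2]/p[2]
def ray(v,px):
    c=C[v];d=c['R'].T@np.linalg.solve(c['mtx'],[px[0],px[1],1]);return -c['R'].T@c['t'],d
def atz(v,px,z):
    o,d=ray(v,px);return o+d*(z-o[2])/d[2]
def tri(a,b):
    A=[];B=[]
    for v,px in(('side',a),('top',b)):
        o,d=ray(v,px);d/=np.linalg.norm(d);M=np.eye(3)-np.outer(d,d);A.append(M);B.append(M@o)
    return np.linalg.lstsq(np.vstack(A),np.hstack(B),rcond=None)[0]
E
python3 - <<'E'
from h import *
np.set_printoptions(precision=4,suppress=True)
print('handle',atz('side',[215.9,186.1],.083),atz('top',[226.9,251],.083),tri([215.9,186.1],[226.9,251]))
print('chest',atz('top',[230.9,213.1],0),'hinge',atz('side',[275.6,174.6],.066))
print('knob',tri([247.4,224.9],[286.1,232.4]))
print('book',atz('side',[296.2,292.7],.011),atz('top',[373.1,214],.011))
print('roll',atz('top',[275.8,271.2],0),atz('side',[211.2,237.4],0))
print('pen',atz('top',[314.9,175.1],.008),atz('side',[307.6,238.8],.008))
print('backcup',atz('top',[274.9,142.3],0.0))
i=cv2.imread('pics/top0.png');cv2.imwrite('pics/topz.png',cv2.resize(i[150:300,160:420],None,fx=3,fy=3,interpolation=cv2.INTER_CUBIC))
i=cv2.imread('pics/side0.png');cv2.imwrite('pics/sidez.png',cv2.resize(i[130:340,160:350],None,fx=2.8,fy=2.8,interpolation=cv2.INTER_CUBIC))
E
```

```text
handle [0.4317 0.1162 0.083 ] [0.4301 0.119  0.083 ] [0.4312 0.119  0.0802]
chest [0.5498 0.1106 0.    ] hinge [0.6629 0.1029 0.066 ]
knob [ 0.4844 -0.0588  0.0353]
book [ 0.5386 -0.3476  0.011 ] [ 0.5338 -0.3337  0.011 ]
roll [ 0.3661 -0.0246  0.    ] [ 0.3581 -0.0364  0.    ]
pen [ 0.663  -0.1585  0.008 ] [ 0.6642 -0.1749  0.008 ]
backcup [ 0.7762 -0.0356  0.    ]
```

View pics/topz.png

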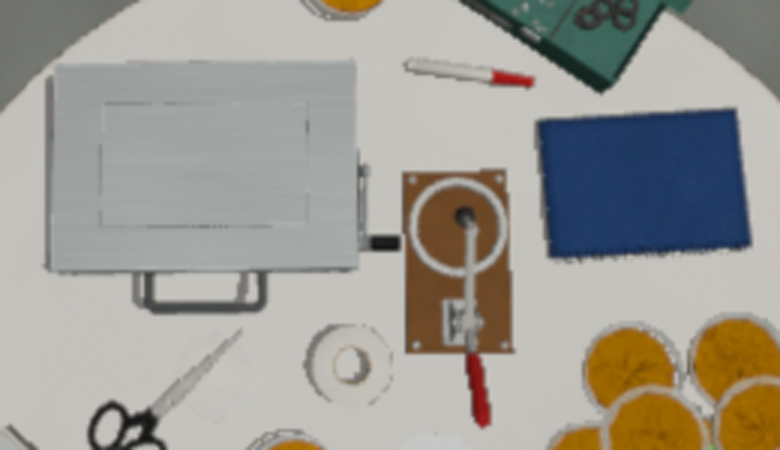

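View pics/sidez.png

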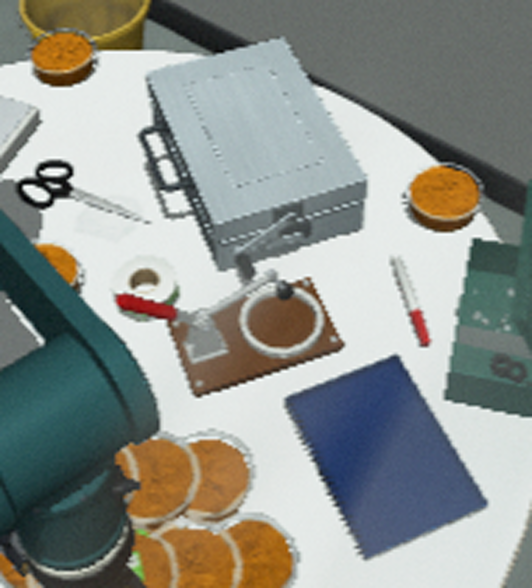

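Run:
```python
from h import *
np.set_printoptions(precision=4,suppress=True)
f=lambda p:(p[0]/3+160-.33,p[1]/3+150-.33)
L=[atz('top',f(p),.100) for p in [(53,62),(356,62),(358,268),(50,268)]]
print(np.array(L)[:,:2],np.mean(L,0))
B=[atz('top',f(p),.011) for p in [(537,120),(736,108),(750,247),(550,257)]]
print(np.array(B)[:,:2],np.mean(B,0))
g=lambda p:(p[0]/2.8+160-.3,p[1]/2.8+130-.3)
L=[atz('side',g(p),.100) for p in [(285,40),(366,182),(217,223),(147,75)]]
print(np.array(L)[:,:2],np.mean(L,0))
B=[atz('side',g(p),.011) for p in [(398,355),(487,502),(366,557),(286,401)]]
print(np.array(B)[:,:2],np.mean(B,0))
H=[atz('top',f(p),.083) for p in [(150,308),(262,308)]];print(H)
H=[atz('side',g(p),.083) for p in [(146,137),(184,203)]];print(H)
print('knobend',atz('top',f((385,243)),.035))
```

```text
[[ 0.6696  0.2603]
 [ 0.6616 -0.0376]
 [ 0.4599 -0.0326]
 [ 0.4679  0.2626]] [0.5648 0.1132 0.1   ]
[[ 0.6136 -0.2307]
 [ 0.6208 -0.4406]
 [ 0.4748 -0.4432]
 [ 0.47   -0.2359]] [ 0.5448 -0.3376  0.011 ]
[[ 0.6654  0.251 ]
 [ 0.6571 -0.0396]
 [ 0.4622 -0.0316]
 [ 0.4628  0.2559]] [0.5619 0.1089 0.1   ]
[[ 0.6131 -0.2344]
 [ 0.6195 -0.439 ]
 [ 0.4736 -0.4456]
 [ 0.4664 -0.2421]] [ 0.5431 -0.3403  0.011 ]
[array([0.4276, 0.1691, 0.083 ]), array([0.4247, 0.0607, 0.083 ])]
[array([0.4294, 0.1584, 0.083 ]), array([0.439 , 0.0289, 0.083 ])]
knobend [ 0.4874 -0.0643  0.035 ]
```

```bash
cat >> h.py <<'E'
def plan(p0,yaw0,p1,yaw1,n,g,nrot=None):
    """n rows from p0 to p1; returns rows text in tens"""
    p=np.array(p0,float);y=yaw0;p1=np.array(p1,float);rows=[]
    nrot=nrot or n
    for i in range(n):
        st=(p1-p)/(n-i)
        c,s=np.cos(y),np.sin(y)
        tx=round(c*st[0]+s*st[1],3);tz=round(-s*st[0]+c*st[1],3);ty=round(-st[2],3)
        dr=0 if i>=nrot else round(-np.degrees(yaw1-y)/(nrot-i),1)
        p+=[c*tx-s*tz,s*tx+c*tz,-ty]; y-=np.radians(dr)
        rows.append(f"{g} {tx:g} {ty:g} {tz:g} {dr:g}")
    for k in range(0,n,10): print('; '.join(rows[k:k+10]))
    print('end',p,y)
E
python3 - <<'E'
from h import *
plan([.2083,-.5085,.225],-1.182,[.426,.115,.18],-.025,20,0.36,12)
i=cv2.imread('pics/top0.png');cv2.imwrite('pics/gz.png',cv2.resize(i[284:384,412:512],None,fx=5,fy=5,interpolation=cv2.INTER_CUBIC))
i=cv2.imread('pics/side0.png');cv2.imwrite('pics/gz2.png',cv2.resize(i[284:384,132:262],None,fx=5,fy=5,interpolation=cv2.INTER_CUBIC))
E
```

```text
0.36 -0.025 0.002 0.022 -5.5; 0.36 -0.022 0.002 0.024 -5.5; 0.36 -0.02 0.002 0.026 -5.5; 0.36 -0.018 0.002 0.028 -5.5; 0.36 -0.015 0.002 0.03 -5.5; 0.36 -0.012 0.002 0.031 -5.5; 0.36 -0.009 0.002 0.032 -5.5; 0.36 -0.006 0.002 0.032 -5.6; 0.36 -0.002 0.002 0.033 -5.5; 0.36 0.001 0.002 0.033 -5.6
0.36 0.004 0.002 0.033 -5.5; 0.36 0.007 0.003 0.032 -5.6; 0.36 0.01 0.002 0.031 0; 0.36 0.01 0.003 0.031 0; 0.36 0.01 0.002 0.032 0; 0.36 0.01 0.003 0.031 0; 0.36 0.01 0.002 0.032 0; 0.36 0.01 0.003 0.031 0; 0.36 0.01 0.002 0.032 0; 0.36 0.011 0.003 0.031 0
end [0.42630274 0.11481357 0.18      ] -0.024846705927759255
```

View pics/gz.png

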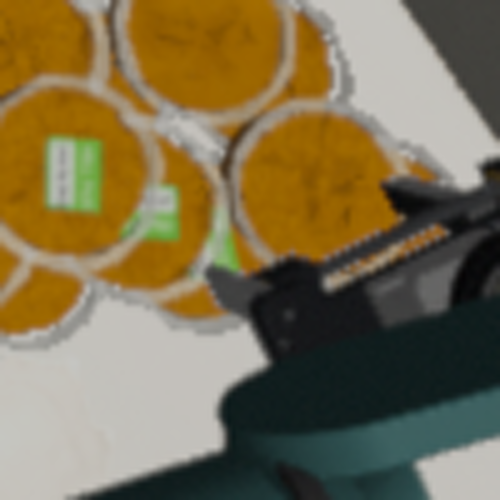

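View pics/gz2.png

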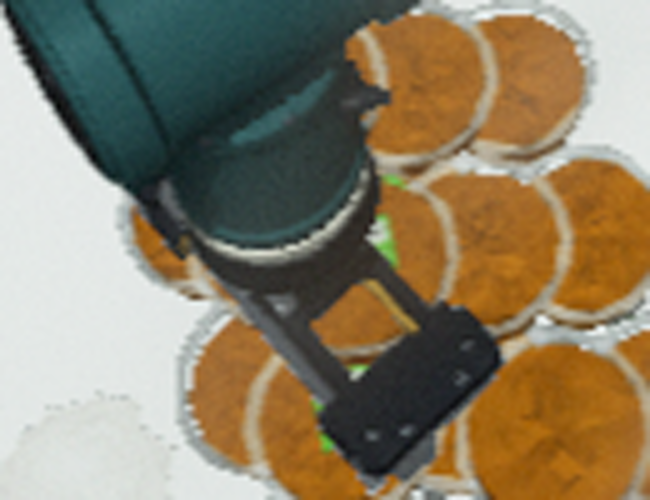

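Emit:
send_rows:
  moves: "0.36 -0.025 0.002 0.022 -5.5; 0.36 -0.022 0.002 0.024 -5.5; 0.36 -0.02 0.002 0.026 -5.5; 0.36 -0.018 0.002 0.028 -5.5; 0.36 -0.015 0.002 0.03 -5.5; 0.36 -0.012 0.002 0.031 -5.5; 0.36 -0.009 0.002 0.032 -5.5; 0.36 -0.006 0.002 0.032 -5.6; 0.36 -0.002 0.002 0.033 -5.5; 0.36 0.001 0.002 0.033 -5.6"

```text
time: 2.33
tool_pos: [0.3175, -0.1953, 0.2046]
ee_rot: [-1.571, -0.001, -0.214]
wrist_force: [0.8, 0.5, 0.3]
width: 0.0318
```

Emit:
send_rows:
  moves: "0.36 0.004 0.002 0.033 -5.5; 0.36 0.007 0.003 0.032 -5.6; 0.36 0.01 0.002 0.031 0; 0.36 0.01 0.003 0.031 0; 0.36 0.01 0.002 0.032 0; 0.36 0.01 0.003 0.031 0; 0.36 0.01 0.002 0.032 0; 0.36 0.01 0.003 0.031 0; 0.36 0.01 0.002 0.032 0; 0.36 0.011 0.003 0.031 0"

```text
time: 3.17
tool_pos: [0.4267, 0.1163, 0.1797]
ee_rot: [-1.571, -0.001, -0.024]
wrist_force: [0.1, 0.0, -0.2]
width: 0.0305
```

```bash
cat > look.py <<'E'
import sys
from bench import robot, imaging
from h import *
np.set_printoptions(precision=4,suppress=True)
def st():
    o=robot.get_obs();print('t %.2f'%o['time'],o['tool_pos'],o['ee_rot'],'F',o['wrist_force'],'w %.4f'%o['width']);return o
def pic(v,name,box=None,f=3):
    s=imaging.snapshot(v);i=s['image'][:,:,::-1]
    cv2.imwrite(f'pics/{name}_raw.png',i)
    if box: x0,y0,x1,y1=box;i=cv2.resize(i[y0:y1,x0:x1],None,fx=f,fy=f,interpolation=cv2.INTER_CUBIC)
    cv2.imwrite(f'pics/{name}.png',i);return s
E
python3 - <<'E'
from look import *
st()
pic('side','s1',(140,100,340,280),3.5)
pic('top','t1',(150,120,400,320),3)
E
```

```text
t 3.17 [0.4267 0.1163 0.1797] [-1.5707 -0.0011 -0.0242] F [ 0.11    0.0282 -0.2234] w 0.0305
```

View pics/s1.png

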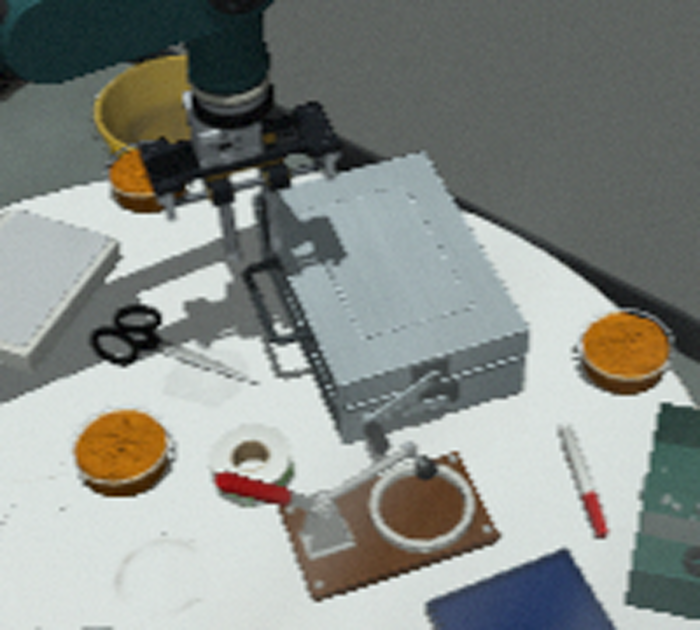

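View pics/t1.png

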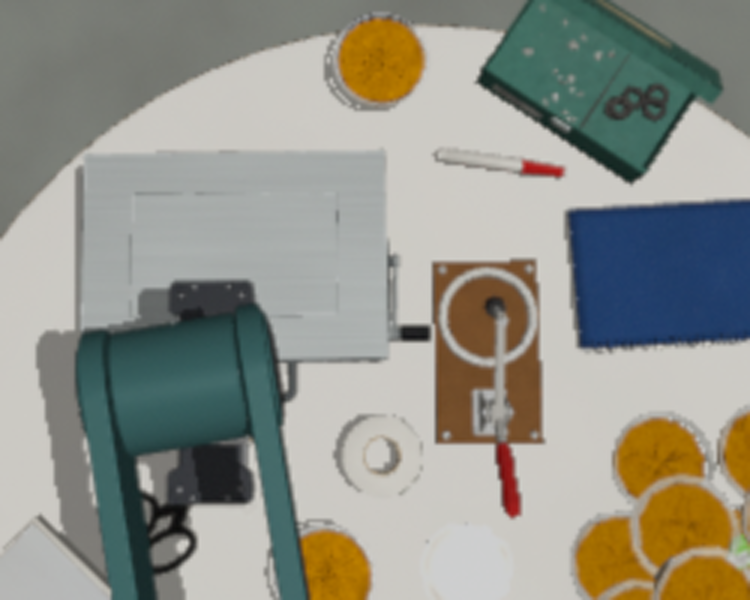

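Emit:
send_rows:
  moves: "0.36 0 0.02 0 0; 0.36 0 0.02 0 0; 0.36 0 0.015 0 0; 0.36 0 0.01 0 0; 0.36 0 0.01 0 0; 0.36 0 0.01 0 0; 0.36 0 0.01 0 0; 0.36 0 0 0 0; 1 0 0 0 0; 1 0 0 0 0"

```text
time: 4.1
tool_pos: [0.427, 0.1143, 0.085]
ee_rot: [-1.571, -0.001, -0.025]
wrist_force: [0.1, 0.1, -0.1]
width: 0.02
```

Run:
```python
from look import *
st()
pic('side','s2',(160,120,300,240),4)
```

```text
t 4.10 [0.427  0.1143 0.085 ] [-1.5707 -0.0011 -0.0249] F [ 0.0871  0.1031 -0.073 ] w 0.0200
```

View pics/s2.png

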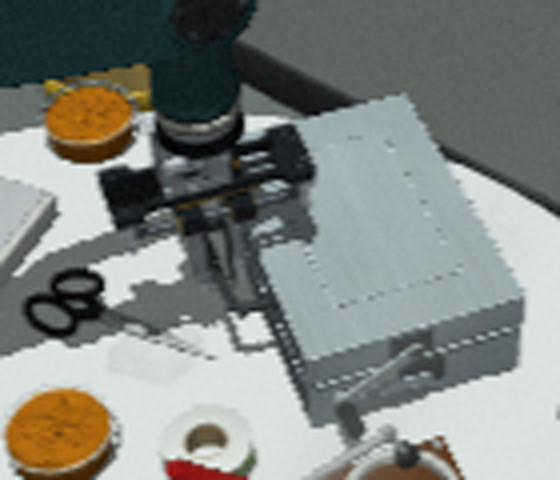

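Emit:
send_rows:
  moves: "1 0 0.002 0 0; 1 0 0 0 0; 1 0 0 0 0; 1 0 0 0 0; 1 0 0 0 0; 1 0 0 0 0; 1 0 -0.003 0 0; 1 0 -0.005 0 0; 1 0 -0.008 0 0; 1 0.001 -0.008 0 0"

```text
time: 4.98
tool_pos: [0.4278, 0.1144, 0.1068]
ee_rot: [-1.571, -0.001, -0.025]
wrist_force: [2.1, 1.3, -5.5]
width: 0.0088
```

```bash
cat >> h.py <<'E'
def arc(th0,th1,n,g=1):
    r=np.hypot(.242,.017);a=np.arctan2(.017,.242)
    pos=lambda t:np.array([-r*np.cos(a+t),r*np.sin(a+t)])
    p=pos(th0);rows=[]
    for i in range(n):
        q=pos(th0+(th1-th0)*(i+1)/n);d=np.round(q-p,3);p=p+d
        rows.append(f"{g} {d[0]:g} {-d[1]:g} 0 0")
    for k in range(0,n,10): print('; '.join(rows[k:k+10]))
    print('end',p,q)
E
python3 - <<'E'
from h import *
arc(.09,1.15,20)
arc(.09,1.15,30)
E
```

```text
1 0.002 -0.013 0 0; 1 0.003 -0.012 0 0; 1 0.004 -0.012 0 0; 1 0.005 -0.013 0 0; 1 0.004 -0.011 0 0; 1 0.006 -0.012 0 0; 1 0.006 -0.011 0 0; 1 0.007 -0.011 0 0; 1 0.007 -0.011 0 0; 1 0.008 -0.01 0 0
1 0.009 -0.009 0 0; 1 0.009 -0.01 0 0; 1 0.009 -0.008 0 0; 1 0.01 -0.009 0 0; 1 0.01 -0.007 0 0; 1 0.011 -0.008 0 0; 1 0.011 -0.006 0 0; 1 0.012 -0.006 0 0; 1 0.011 -0.005 0 0; 1 0.012 -0.005 0 0
end [-0.08349263  0.22768181] [-0.08333697  0.22783316]
1 0.002 -0.008 0 0; 1 0.001 -0.009 0 0; 1 0.002 -0.008 0 0; 1 0.003 -0.008 0 0; 1 0.003 -0.008 0 0; 1 0.003 -0.009 0 0; 1 0.003 -0.007 0 0; 1 0.003 -0.008 0 0; 1 0.004 -0.008 0 0; 1 0.004 -0.007 0 0
1 0.005 -0.008 0 0; 1 0.004 -0.007 0 0; 1 0.005 -0.007 0 0; 1 0.005 -0.007 0 0; 1 0.005 -0.007 0 0; 1 0.006 -0.006 0 0; 1 0.006 -0.007 0 0; 1 0.006 -0.006 0 0; 1 0.006 -0.006 0 0; 1 0.006 -0.005 0 0
1 0.007 -0.006 0 0; 1 0.007 -0.005 0 0; 1 0.007 -0.005 0 0; 1 0.007 -0.005 0 0; 1 0.007 -0.004 0 0; 1 0.008 -0.004 0 0; 1 0.008 -0.004 0 0; 1 0.007 -0.004 0 0; 1 0.008 -0.003 0 0; 1 0.008 -0.003 0 0
end [-0.08349263  0.22768181] [-0.08333697  0.22783316]
```

Emit:
send_rows:
  moves: "1 0.002 -0.013 0 0; 1 0.003 -0.012 0 0; 1 0.004 -0.012 0 0; 1 0.005 -0.013 0 0; 1 0.004 -0.011 0 0; 1 0.006 -0.012 0 0; 1 0.006 -0.011 0 0; 1 0.007 -0.011 0 0; 1 0.007 -0.011 0 0; 1 0.008 -0.01 0 0"

```text
time: 5.82
tool_pos: [0.4797, 0.1135, 0.2233]
ee_rot: [-1.57, 0.001, -0.024]
wrist_force: [0.5, 2.6, -6.2]
width: 0.0086
```

Run:
```python
from look import *
st()
pic('side','s3',(140,60,340,240),3.5)
```

```text
t 5.82 [0.4797 0.1135 0.2233] [-1.5696  0.0007 -0.0245] F [ 0.5032  2.5713 -6.1505] w 0.0086
```

View pics/s3.png

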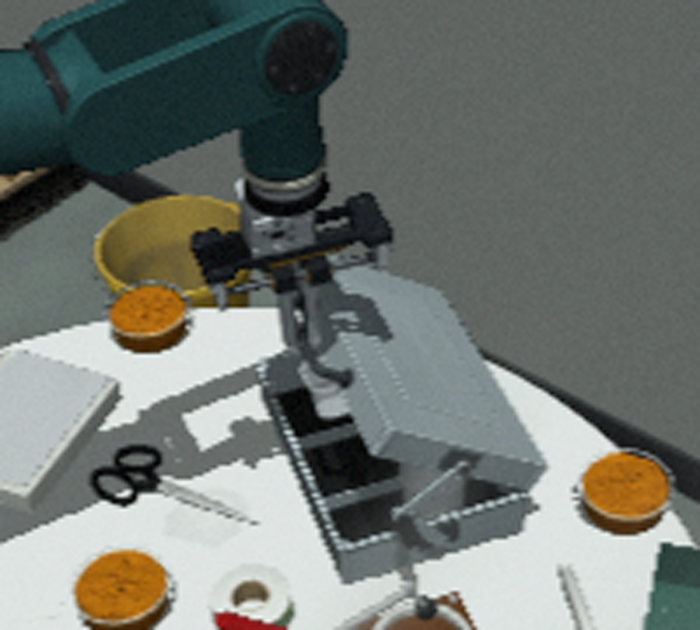

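Emit:
send_rows:
  moves: "1 0.009 -0.009 0 0; 1 0.009 -0.01 0 0; 1 0.009 -0.008 0 0; 1 0.01 -0.009 0 0; 1 0.01 -0.007 0 0; 1 0.011 -0.008 0 0; 1 0.01 -0.006 0 0; 1 0.01 -0.005 0 0; 1 0.009 -0.004 0 0; 1 0 0 0 0"

```text
time: 6.7
tool_pos: [0.5663, 0.1121, 0.2919]
ee_rot: [-1.568, -0.001, -0.023]
wrist_force: [-4.3, 2.8, 3.7]
width: 0.0094
```

Run:
```python
from look import *
o=st()
x,y,z=o['tool_pos']
print('theta z',np.arcsin((z-.066)/.2426)-.07,'x',np.arccos((.6655-x)/.2426)-.07)
pic('side','s4',(140,20,340,240),2.7)
```

```text
t 6.70 [0.5663 0.1121 0.2919] [-1.5682 -0.0009 -0.0233] F [-4.2792  2.8041  3.6737] w 0.0094
theta z 1.127238008953681 x 1.0794485374568876
```

View pics/s4.png

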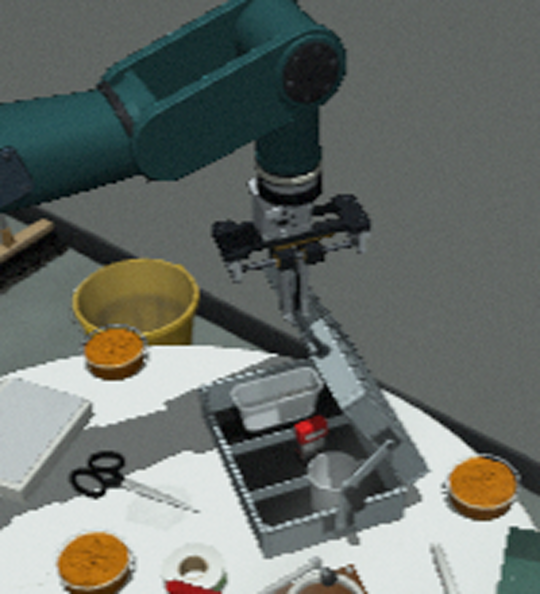

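Emit:
send_rows:
  moves: "1 0.008 -0.002 0 0; 1 0.008 -0.002 0 0; 1 0.005 -0.001 0 0; 1 0 0 0 0; 0.5 0 0 0 0; 0.5 0 0 0 0; 0.5 0 0 0 0; 0.5 0 0 0 0; 0.5 0 -0.01 0 0; 0.5 0 -0.02 0 0"

```text
time: 7.58
tool_pos: [0.5866, 0.11, 0.3206]
ee_rot: [-1.572, 0.007, -0.025]
wrist_force: [0.6, -0.2, 0.8]
width: 0.023
```

Run:
```python
from look import *
o=st()
```

```text
t 7.58 [0.5866 0.11   0.3206] [-1.5719  0.0068 -0.0253] F [ 0.6163 -0.2042  0.8468] w 0.0230
```

Emit:
send_rows:
  moves: "0.15 0 -0.025 0 0; 0.15 0 -0.02 0 0; 0.15 -0.015 0 -0.035 0; 0.15 -0.015 0 -0.035 0; 0.15 -0.015 0 -0.035 0; 0.15 -0.015 0 -0.035 0; 0.15 -0.015 0 -0.035 0; 0.15 -0.015 0 -0.035 0; 0.15 -0.015 0 -0.02 0; 0.15 0 0 0 0"

```text
time: 8.42
tool_pos: [0.4747, -0.1205, 0.3696]
ee_rot: [-1.573, -0.0, -0.031]
wrist_force: [1.4, -0.2, 0.8]
width: 0.0403
```

Run:
```python
from look import *
o=st()
s=pic('side','s5',(140,100,340,280),3.5)
t=pic('top','t5',(150,120,400,320),3)
for n in ['knee_knob','lid_handle','stamp_centre']:
    a=imaging.landmark_of(s,n);b=imaging.landmark_of(t,n)
    print(n,[(q['centre'],q['conf']) for q in a[:1]+b[:1]])
    if a and b: print(tri(a[0]['centre'],b[0]['centre']))
```

```text
t 8.42 [ 0.4747 -0.1205  0.3696] [-1.5731 -0.0004 -0.0314] F [ 1.3938 -0.2179  0.7781] w 0.0403
knee_knob [([275.7, 203.4], 0.43), ([289.9, 193.9], 0.63)]
[ 0.5884 -0.0679  0.1138]
lid_handle [([256.2, 130.3], 0.84), ([221.2, 184.0], 0.59)]
[0.5913 0.115  0.2911]
stamp_centre [([255.8, 183.5], 0.6), ([224.8, 202.9], 0.7)]
[0.5848 0.1263 0.0245]
```

View pics/s5.png

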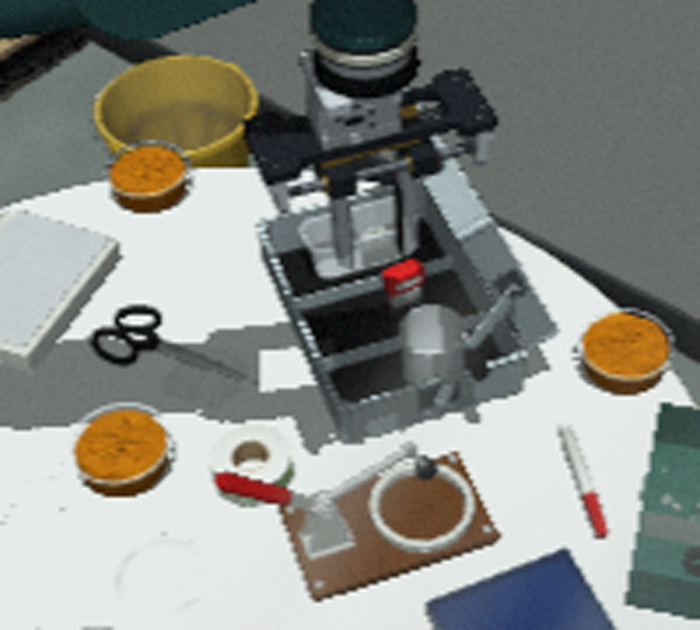

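View pics/t5.png

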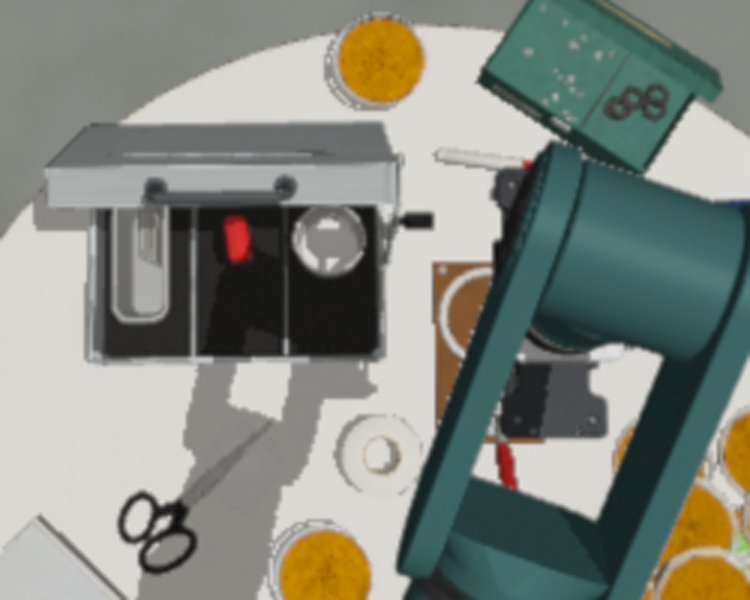

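Run:
```python
from h import *
np.set_printoptions(precision=4,suppress=True)
f=lambda p:(p[0]/3+150-.33,p[1]/3+120-.33)
print('knob',atz('top',f((400,220)),.108),atz('top',f((434,220)),.108),atz('top',f((415,212)),.108),atz('top',f((415,228)),.108))
print('lid R edge',atz('top',f((395,163)),.27),atz('top',f((398,205)),.256),'L',atz('top',f((47,170)),.27))
print('stamp head',[atz('top',f(p),.083) for p in [(237,238),(225,217),(246,217),(250,262),(230,262)]])
print('chest walls',atz('top',f((90,360)),.064),atz('top',f((383,360)),.064))
o,d=ray('side',[275.7,203.4]);print('knob side at y=-.068',o+d*(-.068-o[1])/d[1])
print('beaker',atz('top',f((330,240)),.078))
```

```text
knob [ 0.5923 -0.0484  0.108 ] [ 0.5914 -0.0813  0.108 ] [ 0.5997 -0.0632  0.108 ] [ 0.5841 -0.0626  0.108 ]
lid R edge [ 0.6152 -0.035   0.27  ] [ 0.5817 -0.0371  0.256 ] L [0.617  0.2578 0.27  ]
stamp head [array([0.5826, 0.1114, 0.083 ]), array([0.6039, 0.1229, 0.083 ]), array([0.6034, 0.1022, 0.083 ]), array([0.5584, 0.099 , 0.083 ]), array([0.5589, 0.1187, 0.083 ])]
chest walls [0.4675 0.2598 0.064 ] [ 0.4598 -0.0295  0.064 ]
knob side at y=-.068 [ 0.5885 -0.068   0.1139]
beaker [0.5789 0.0196 0.078 ]
```

Run:
```python
from look import *
plan([.4747,-.1205,.3696],-.025,[.590,-.080,.25],-.025,6,0.15)
plan([.590,-.080,.25],-.025,[.590,-.080,.112],-.025,10,0.15)
st()
```

```text
0.15 0.019 0.02 0.007 -0; 0.15 0.019 0.02 0.007 -0; 0.15 0.019 0.02 0.007 -0; 0.15 0.019 0.02 0.007 -0; 0.15 0.019 0.02 0.008 -0; 0.15 0.019 0.02 0.007 -0
end [ 0.5897 -0.0804  0.2496] -0.025
0.15 0 0.014 0 -0; 0.15 0 0.014 0 -0; 0.15 0 0.014 0 -0; 0.15 0 0.014 0 -0; 0.15 0 0.014 0 -0; 0.15 0 0.014 0 -0; 0.15 0 0.013 0 -0; 0.15 0 0.014 0 -0; 0.15 0 0.013 0 -0; 0.15 0 0.014 0 -0
end [ 0.59  -0.08   0.112] -0.025
t 8.82 [ 0.4773 -0.116   0.3683] [-1.5706  0.0003 -0.0229] F [ 0.5385  0.7357 -0.5139] w 0.0399
```

Emit:
send_rows:
  moves: "0.15 0.019 0.02 0.007 0; 0.15 0.019 0.02 0.007 0; 0.15 0.019 0.02 0.006 0; 0.15 0.019 0.02 0.006 0; 0.15 0.019 0.02 0.006 0; 0.15 0.017 0.018 0.006 0; 0.15 0 0 0 0; 0.15 0 0 0 0; 0.15 0 0 0 0; 0.15 0 0 0 0"

```text
time: 9.65
tool_pos: [0.5898, -0.0819, 0.2526]
ee_rot: [-1.572, -0.003, -0.025]
wrist_force: [-0.2, 0.1, 0.4]
width: 0.0398
```

Run:
```python
from look import *
o=st()
s=pic('side','s6',(200,60,340,240),3.3)
t=pic('top','t6',(200,120,400,280),4)
```

```text
t 9.65 [ 0.5898 -0.0819  0.2526] [-1.5717 -0.003  -0.0248] F [-0.1784  0.1257  0.3691] w 0.0398
```

View pics/s6.png

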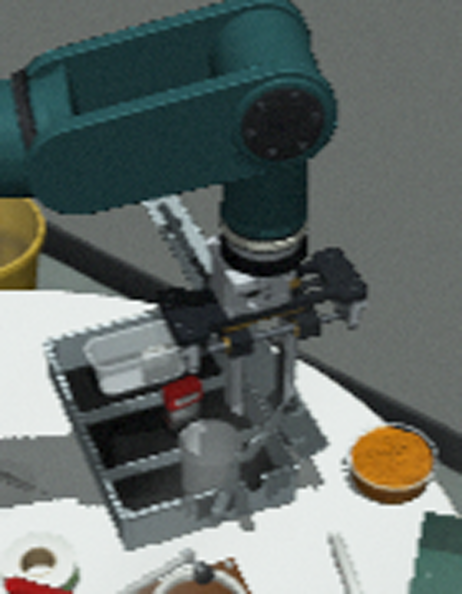

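View pics/t6.png

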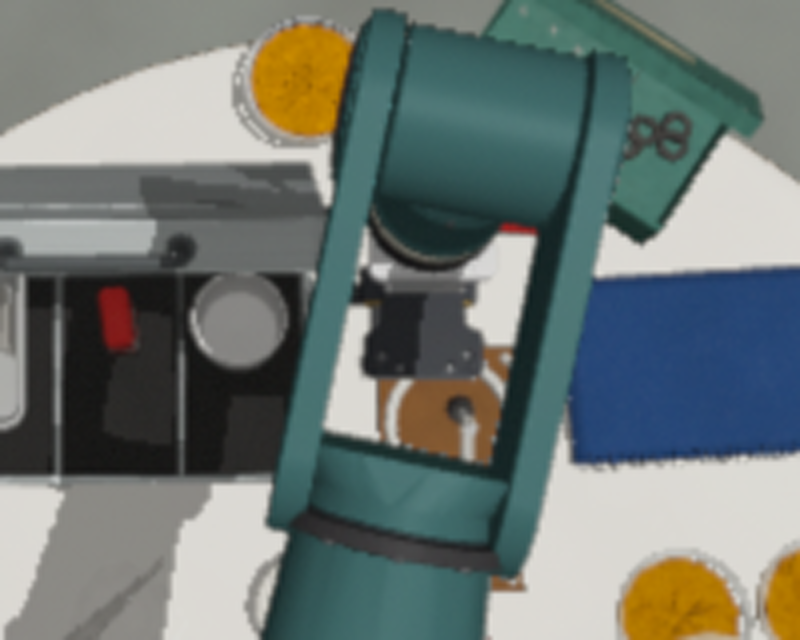

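Emit:
send_rows:
  moves: "0.15 0 0.016 0.001 0; 0.15 0 0.016 0 0; 0.15 0 0.016 0 0; 0.15 0 0.016 0 0; 0.15 0 0.016 0 0; 0.15 0 0.016 0 0; 0.15 0 0.016 0 0; 0.15 0 0.012 0 0; 0.15 0 0.012 0 0; 0.15 0 0.002 0 0"

```text
time: 10.58
tool_pos: [0.5885, -0.0807, 0.1105]
ee_rot: [-1.57, 0.003, -0.025]
wrist_force: [0.8, -0.3, -0.7]
width: 0.0404
```

Run:
```python
from look import *
o=st()
s=pic('side','s7',(210,90,330,250),3.7)
t=pic('top','t7',(240,140,360,240),5)
```

```text
t 10.58 [ 0.5885 -0.0807  0.1105] [-1.5703  0.003  -0.0251] F [ 0.7842 -0.319  -0.7166] w 0.0404
```

View pics/s7.png

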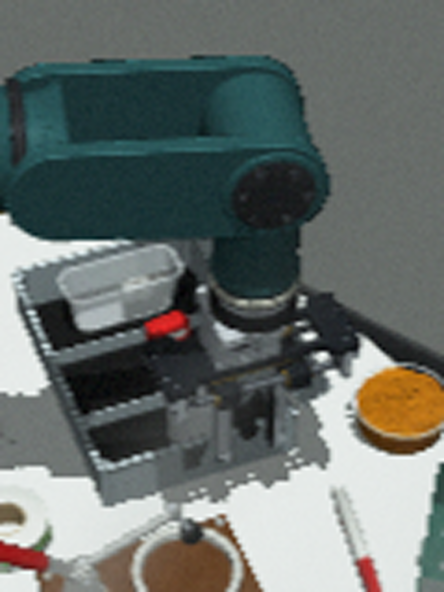

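View pics/t7.png

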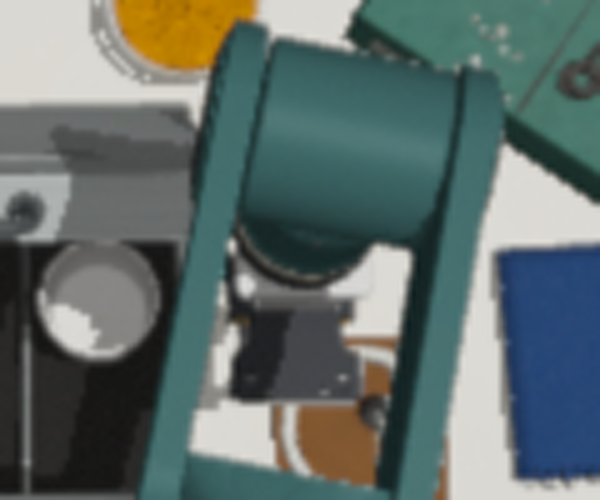

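Emit:
send_rows:
  moves: "0.15 0.004 0 0 0; 0.15 0.004 0 0 0; 0.15 0.004 0 0 0; 0.15 0.004 0 0 0; 0.15 0.003 0 0 0; 0.15 0.003 0 0 0; 0.15 0.003 0 0 0; 0.15 0.002 0 0 0; 0.15 0 0 0 0; 0.15 0 0 0 0"

```text
time: 11.52
tool_pos: [0.6125, -0.0813, 0.1083]
ee_rot: [-1.57, 0.013, -0.025]
wrist_force: [-8.3, -0.9, -6.0]
width: 0.0399
```

Run:
```python
from look import *
o=st()
```

```text
t 11.52 [ 0.6125 -0.0813  0.1083] [-1.5701  0.0132 -0.025 ] F [-8.3076 -0.8601 -6.0245] w 0.0399
```

Emit:
send_rows:
  moves: "0.15 0.003 0 0 0; 0.15 0.003 0 0 0; 0.15 0 0 0 0; 0.15 0 0 0 0; 0.15 0 0 0 0; 0.15 0 0 0 0; 0.15 0 0 0 0; 0.15 0 0 0 0; 0.15 0 0 0 0; 0.15 0 0 0 0"

```text
time: 12.35
tool_pos: [0.6169, -0.081, 0.1069]
ee_rot: [-1.569, 0.018, -0.025]
wrist_force: [-10.8, -0.6, -8.6]
width: 0.0402
```

Run:
```python
from look import *
o=st()
```

```text
t 12.35 [ 0.6169 -0.081   0.1069] [-1.5691  0.0176 -0.0249] F [-10.8041  -0.6195  -8.5637] w 0.0402
```

Emit:
send_rows:
  moves: "0.15 0.002 0 0 0; 0.15 0.002 0 0 0; 0.15 0.002 0 0 0; 0.15 0 0 0 0; 0.15 0 0 0 0; 0.15 0 0 0 0; 0.15 0 0 0 0; 0.15 0 0 0 0; 0.15 0 0 0 0; 0.15 0 0 0 0"

```text
time: 13.18
tool_pos: [0.6179, -0.081, 0.1063]
ee_rot: [-1.569, 0.03, -0.025]
wrist_force: [-22.5, -0.2, -2.2]
width: 0.0402
```

Run:
```python
from look import *
o=st()
s=pic('side','s8',(210,90,330,250),3.7)
t=pic('top','t8',(240,140,360,240),5)
```

```text
t 13.18 [ 0.6179 -0.081   0.1063] [-1.5688  0.0299 -0.0251] F [-22.4956  -0.2061  -2.2007] w 0.0402
```

View pics/s8.png

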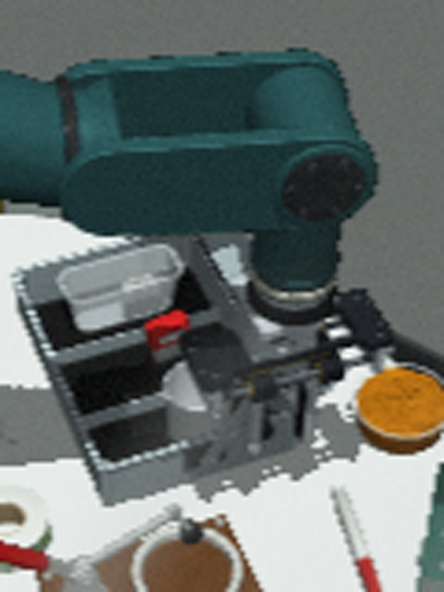

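Emit:
send_rows:
  moves: "0.15 -0.005 0 0 0; 0.15 -0.005 0 0 0; 0.15 -0.005 0 0 0; 0.15 -0.005 0 0 0; 0.15 0 0 0 0; 0.15 0 -0.01 0 0; 0.15 0 -0.02 0 0; 0.15 0 -0.03 0 0; 0.15 0 -0.035 0 0; 0.15 0 -0.035 0 0"

```text
time: 14.12
tool_pos: [0.6089, -0.0811, 0.2448]
ee_rot: [-1.571, -0.001, -0.025]
wrist_force: [0.4, -0.8, 0.9]
width: 0.0402
```

Run:
```python
from look import *
o=st()
s=pic('side','s9',(160,60,340,240),3.5)
t=pic('top','t9',(150,120,400,320),3)
for n in ['knee_knob','lid_handle','stamp_centre']:
    a=imaging.landmark_of(s,n);b=imaging.landmark_of(t,n)
    print(n,[(q['centre'],q['conf']) for q in a[:1]],[(q['centre'],q['conf']) for q in b[:1]])
    if a and b: print(tri(a[0]['centre'],b[0]['centre']))
```

```text
t 14.12 [ 0.6089 -0.0811  0.2448] [-1.571  -0.0012 -0.0247] F [ 0.3512 -0.793   0.8783] w 0.0402
knee_knob [([282.0, 204.6], 0.68)] [([291.7, 186.2], 0.54)]
[ 0.6107 -0.0744  0.1052]
lid_handle [([258.8, 128.7], 0.94)] [([225.1, 181.8], 0.87)]
[0.5953 0.1041 0.3043]
stamp_centre [([256.5, 183.6], 0.76)] [([226.6, 201.3], 0.62)]
[0.5873 0.1207 0.0287]
```

View pics/s9.png

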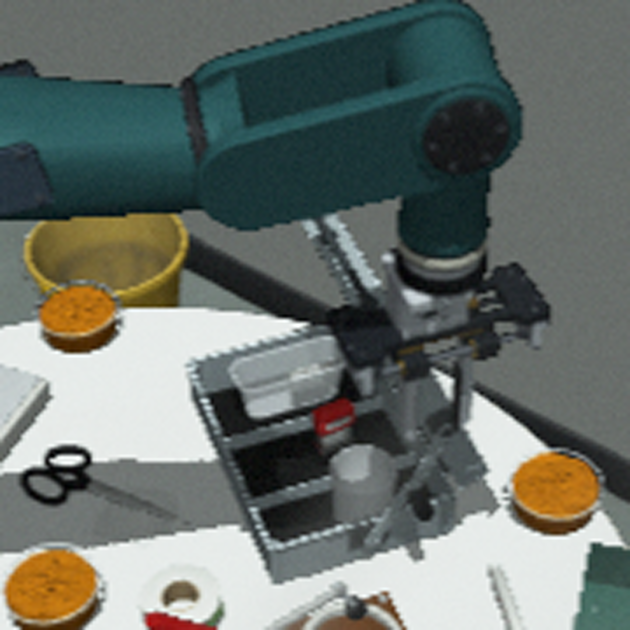

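View pics/t9.png

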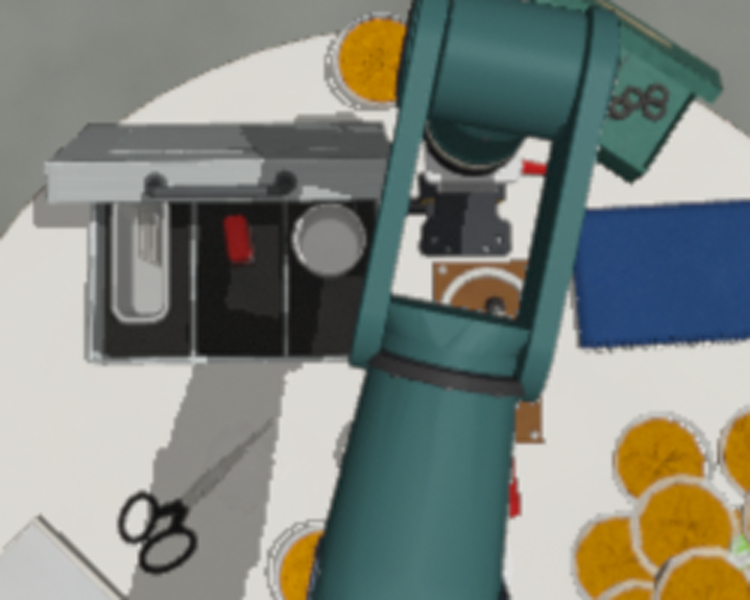

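Run:
```python
from h import *
i=cv2.imread('pics/s9_raw.png')
p0=np.array([.6089,-.0811,.2448])
f=5;x0,y0,x1,y1=225,60,335,200
j=cv2.resize(i[y0:y1,x0:x1],None,fx=f,fy=f,interpolation=cv2.INTER_CUBIC)[:600]
for h in range(-20,241,20):
    for dx,c in((0,(0,255,255)),(.0375,(255,0,255)),(-.0375,(255,0,255))):
        q=(P('side',p0+[dx,0,h/1000])-[x0,y0])*f+f/2
        cv2.circle(j,tuple(int(v) for v in q),2,c,-1)
        if dx==0: cv2.putText(j,str(h),(int(q[0])+4,int(q[1])),0,.4,(0,255,0),1)
for y in(-.088,.088):
    for h in (.078,.1): 
        q=(P('side',p0+[y,0,h])-[x0,y0])*f+f/2;cv2.circle(j,tuple(int(v) for v in q),3,(255,0,0),-1)
cv2.imwrite('pics/ax.png',j)
```

```text
(no output)
```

View pics/ax.png

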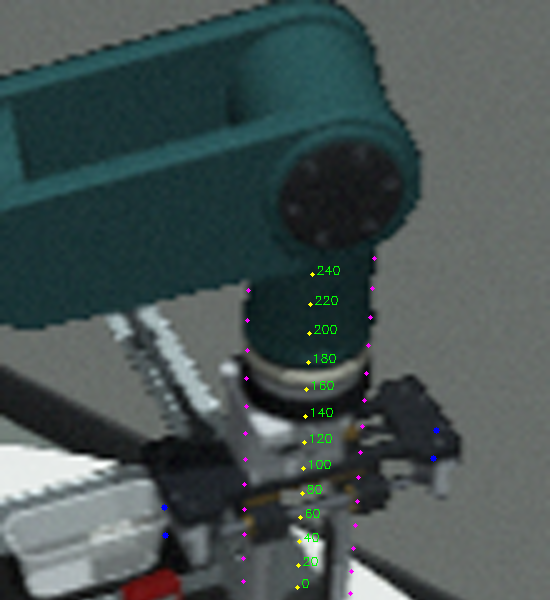

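Run:
```python
from h import *
np.set_printoptions(precision=4,suppress=True)
for n in('t5_raw','t9_raw'):
    i=cv2.imread(f'pics/{n}.png').astype(int);m=(i[:,:,2]>110)&(i[:,:,1]<70)&(i[:,:,0]<70)
    ys,xs=np.nonzero(m);k=(xs>205)&(xs<250)&(ys>180)&(ys<215);xs,ys=xs[k],ys[k]
    W=np.array([atz('top',(a,b),.083)[:2] for a,b in zip(xs,ys)])
    print(len(W),W.mean(0),W.min(0),W.max(0),cv2.minAreaRect(W.astype(np.float32)*1000))
# dividers / bay walls in top view at y
f=lambda p:(p[0]/3+150-.33,p[1]/3+120-.33)
print([atz('top',f(p),.031)[:2] for p in [(192,300),(287,300),(192,350),(287,350)]])
```

```text
97 [0.5819 0.1116] [0.5616 0.1014] [0.6008 0.1223] ((581.17626953125, 111.9615249633789), (20.76741600036621, 39.00381088256836), 89.00028991699219)
79 [0.582 0.111] [0.5643 0.0989] [0.6008 0.1221] ((582.1331787109375, 111.1596908569336), (39.7198486328125, 18.266971588134766), 11.378392219543457)
[array([0.5275, 0.1619]), array([0.5249, 0.0648]), array([0.4766, 0.1624]), array([0.474, 0.066])]
```

Run:
```python
from look import *
plan([.6089,-.0811,.2448],-.025,[.48,-.08,.2448],-.025,4,-1)
plan([.48,-.08,.2448],-.025,[.48,.141,.22],-.025,6,-1)
st()
```

```text
-1 -0.032 -0 -0.001 -0; -1 -0.032 -0 -0 -0; -1 -0.032 -0 -0.001 -0; -1 -0.033 -0 -0 -0
end [ 0.4799 -0.0799  0.2448] -0.025
-1 -0.001 0.004 0.037 -0; -1 -0.001 0.004 0.037 -0; -1 -0.001 0.004 0.037 -0; -1 -0.001 0.004 0.037 -0; -1 -0.001 0.004 0.036 -0; -1 -0.001 0.005 0.037 -0
end [0.4795 0.1411 0.2198] -0.025
t 14.52 [ 0.6081 -0.0811  0.2405] [-1.5702  0.0033 -0.0249] F [ 0.5144  0.6407 -0.0904] w 0.0397
```

Emit:
send_rows:
  moves: "0.15 -0.032 0 0 0; 0.15 -0.032 0 0 0; -1 -0.032 0 -0.001 0; -1 -0.033 0 0 0; -1 -0.001 0.004 0.037 0; -1 -0.001 0.004 0.037 0; -1 -0.001 0.004 0.037 0; -1 -0.001 0.004 0.037 0; -1 -0.001 0.004 0.036 0; -1 -0.001 0.005 0.037 0"

```text
time: 15.35
tool_pos: [0.4783, 0.1435, 0.2161]
ee_rot: [-1.571, 0.002, -0.025]
wrist_force: [0.9, -0.1, -0.5]
width: 0.0898
```

Emit:
send_rows:
  moves: "-1 0 0.02 0 0; -1 0 0.02 0 0; -1 0 0.02 0 0; -1 0 0.02 0 0; -1 0 0.015 0 0; -1 0 0.015 0 0; -1 0 0 0 0; -1 0 0 0 0; -1 0 0 0 0; -1 0 0 0 0"

```text
time: 16.18
tool_pos: [0.4799, 0.1421, 0.1086]
ee_rot: [-1.57, -0.002, -0.025]
wrist_force: [0.6, -0.1, -0.1]
width: 0.094
```

Run:
```python
from look import *
o=st()
s=pic('side','s10',(160,60,340,240),3.3)
t=pic('top','t10',(150,120,400,320),3)
a=imaging.landmark_of(s,'knee_knob');b=imaging.landmark_of(t,'knee_knob')
if a and b: print(tri(a[0]['centre'],b[0]['centre']))
```

```text
t 16.18 [0.4799 0.1421 0.1086] [-1.5705 -0.0019 -0.0249] F [ 0.633  -0.0894 -0.132 ] w 0.0940
[ 0.6031 -0.0719  0.1006]
```

View pics/s10.png

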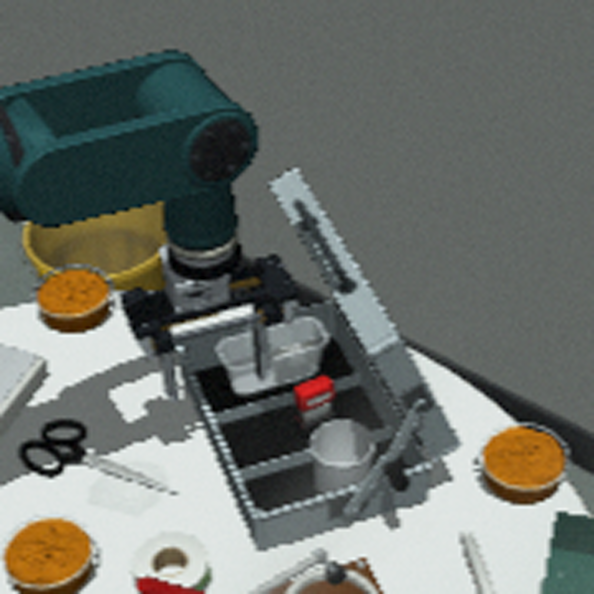

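View pics/t10.png

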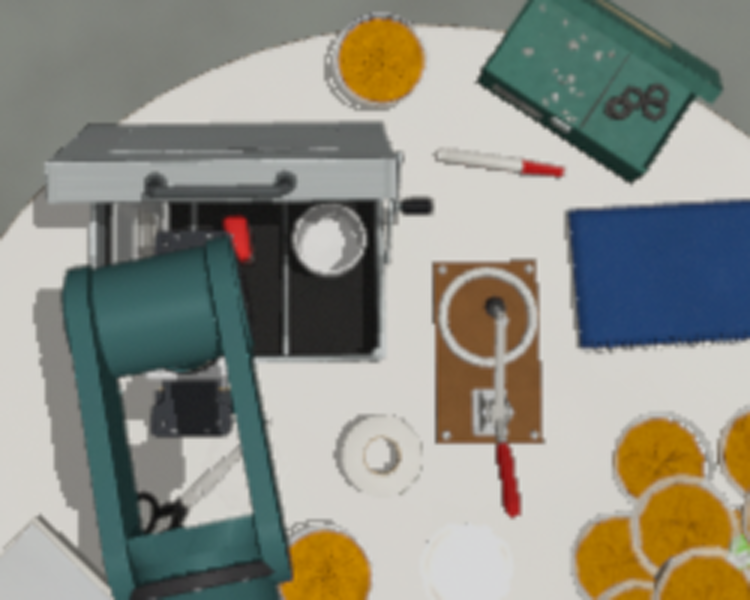

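Emit:
send_rows:
  moves: "-1 0.012 0.001 0 0; -1 0.012 0.001 0 0; -1 0.012 0 0 0; -1 0.008 0 0 0; -1 0.006 0 0 0; -1 0.004 0 0 0; -1 0 0.01 0 0; -1 0 0.01 0 0; -1 0 0.01 0 0; -1 0 0 0 0"

```text
time: 17.22
tool_pos: [0.5305, 0.1404, 0.0717]
ee_rot: [-1.572, 0.007, -0.025]
wrist_force: [-1.1, -0.3, -0.6]
width: 0.0939
```

Run:
```python
from look import *
o=st()
s=pic('side','s11',(160,60,340,240),3.3)
t=pic('top','t11',(170,150,310,270),5)
```

```text
t 17.22 [0.5305 0.1404 0.0717] [-1.5721  0.0065 -0.0247] F [-1.1077 -0.3498 -0.5843] w 0.0939
```

View pics/s11.png

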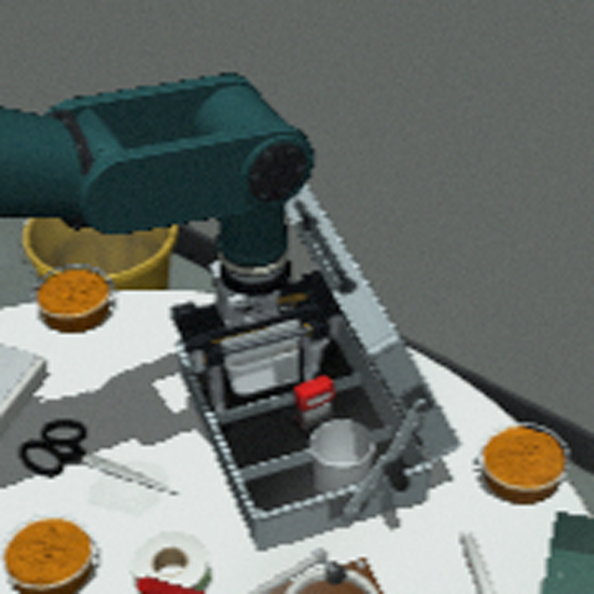

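View pics/t11.png

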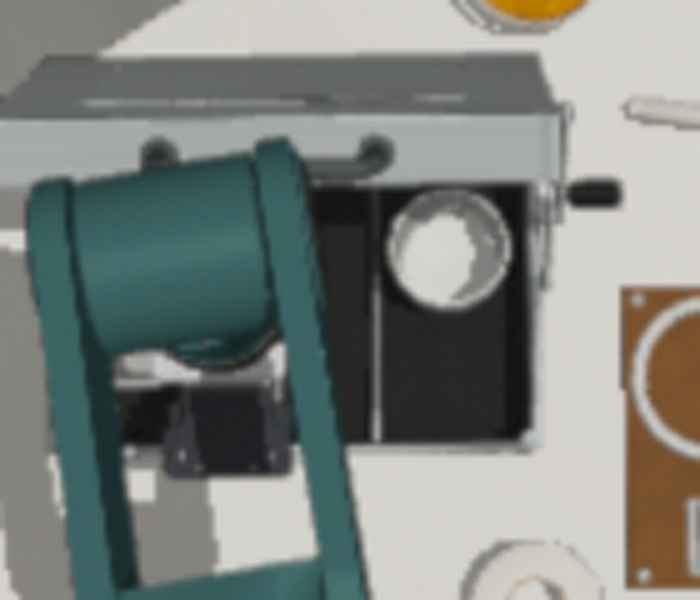

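Emit:
send_rows:
  moves: "-1 0.002 0.01 0 0; -1 0.002 0.01 0 0; -1 0.002 0.008 0 0; -1 0.002 0.006 0 0; -1 0.001 0.003 0 0; -1 0.001 0.001 0 0; -1 0 0 0 0; -1 0 0 0 0; -1 0 0 0 0; -1 0 0 0 0"

```text
time: 18.15
tool_pos: [0.5435, 0.1405, 0.038]
ee_rot: [-1.571, -0.001, -0.025]
wrist_force: [-0.0, 0.1, 0.3]
width: 0.0943
```

Run:
```python
from look import *
o=st();print(o['joint_torque'])
s=pic('side','s12',(210,60,310,220),3.7)
```

```text
t 18.15 [0.5435 0.1405 0.038 ] [-1.5706 -0.001  -0.0248] F [-0.0208  0.1207  0.3362] w 0.0943
[ -0.0106 -36.7207 -27.3478   0.0727  -0.0003   0.    ]
```

View pics/s12.png

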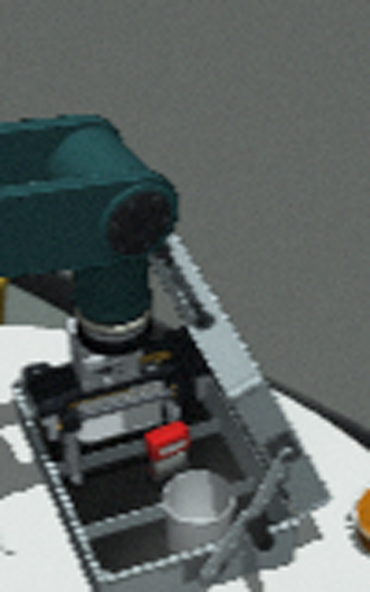

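Emit:
send_rows:
  moves: "-1 0.001 0.004 -0.002 0; -1 0.001 0 -0.004 0; -1 0 0 -0.004 0; -1 0 0 -0.004 0; -1 0 0 -0.004 0; -1 0 0 -0.004 0; -1 0 0 -0.004 0; -1 0 0 0 0; -1 0 0 0 0; -1 0 0 0 0"

```text
time: 19.03
tool_pos: [0.5445, 0.1144, 0.0335]
ee_rot: [-1.571, -0.0, -0.025]
wrist_force: [-0.8, -0.3, -0.3]
width: 0.0943
```

Run:
```python
from look import *
o=st()
s=pic('side','s13',(215,130,305,230),6)
t=pic('top','t13',(170,150,310,270),5)
```

```text
t 19.03 [0.5445 0.1144 0.0335] [-1.5708 -0.     -0.025 ] F [-0.7956 -0.3277 -0.2957] w 0.0943
```

View pics/s13.png

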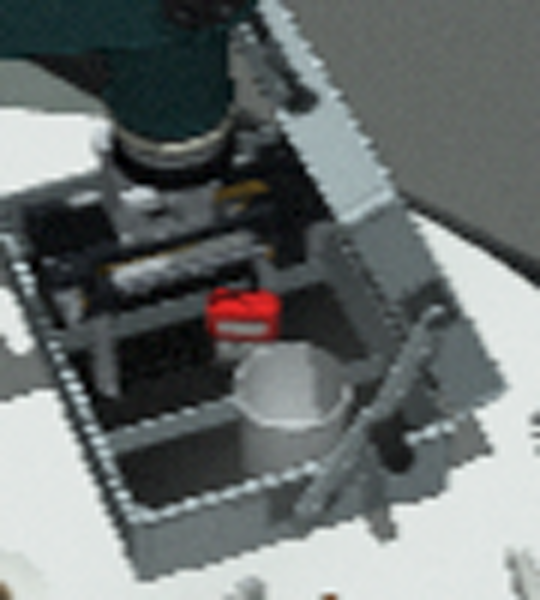

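View pics/t13.png

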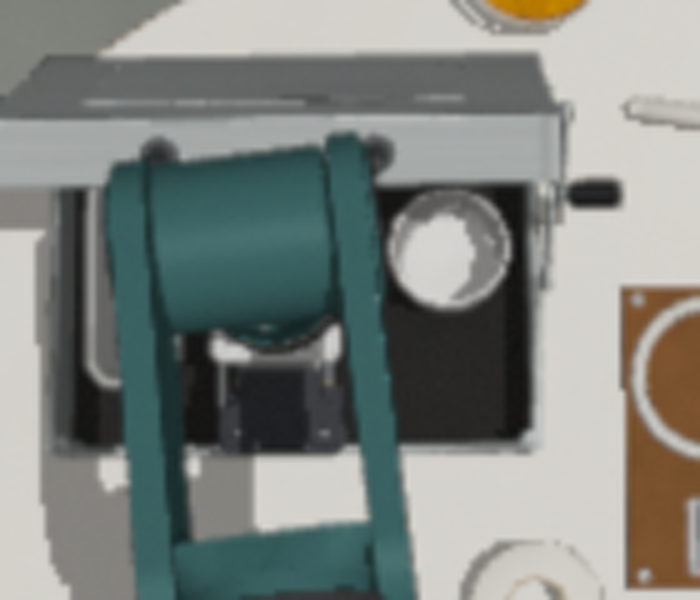

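Emit:
send_rows:
  moves: "-1 0 0 -0.003 0; -1 0 0 -0.003 0; -1 0 0 -0.003 0; -1 0 0 -0.003 0; -1 0 0 -0.002 0; -1 0 0 0 0; -1 0 0 0 0; -1 0 0 0 0; -1 0 0 0 0; -1 0 0 0 0"

```text
time: 19.97
tool_pos: [0.5455, 0.103, 0.0341]
ee_rot: [-1.565, -0.003, -0.024]
wrist_force: [3.1, 6.4, -0.4]
width: 0.0941
```

Run:
```python
from look import *
o=st()
s=pic('side','s14',(215,130,305,230),6)
i=s['image'].astype(int);m=(i[:,:,0]>110)&(i[:,:,1]<70)&(i[:,:,2]<70)
ys,xs=np.nonzero(m);k=(xs>240)&(xs<275)&(ys>170)&(ys<200);xs,ys=xs[k],ys[k];print(xs.min(),xs.max(),ys.min(),ys.max(),len(xs))
W=np.array([atz('side',(a,b),.083)[:2] for a,b in zip(xs,ys)]);print(W.min(0),W.max(0))
```

```text
t 19.97 [0.5455 0.103  0.0341] [-1.5654 -0.0035 -0.0237] F [ 3.139   6.444  -0.4008] w 0.0941
250 261 179 187 39
[0.5557 0.0519] [0.5931 0.0962]
```

View pics/s14.png

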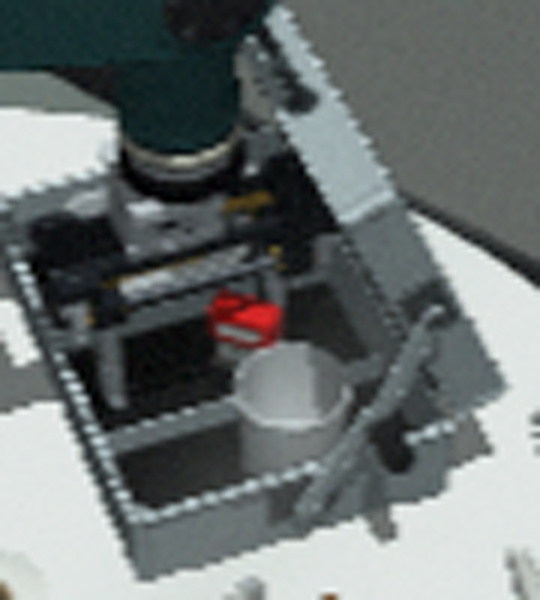

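Run:
```python
from look import *
i=cv2.imread('pics/s14_raw.png');cv2.imwrite('pics/s14z.png',cv2.resize(i[165:205,240:275],None,fx=16,fy=14,interpolation=cv2.INTER_CUBIC))
for p in [(252,179.2),(261.7,181.3),(250.5,181),(261.3,186)]: print(p,atz('side',p,.083))
# hypotheses
for psi in (40,55,70):
  for c in ((.576,.1),(.575,.095)):
    u=np.array([np.cos(np.radians(psi)),-np.sin(np.radians(psi))]);v=np.array([-u[1],u[0]])
    print(psi,c,[np.round(P('side',[*(np.array(c)+a*u+b*v),.083]),1).tolist() for a,b in((.022,.011),(.022,-.011),(-.022,-.011),(-.022,.011))])
```

```text
(252, 179.2) [0.5658 0.0986 0.083 ]
(261.7, 181.3) [0.5949 0.0749 0.083 ]
(250.5, 181) [0.5574 0.0921 0.083 ]
(261.3, 186) [0.5846 0.0534 0.083 ]
40 (0.576, 0.1) [[261.0, 177.5], [259.1, 181.5], [247.8, 179.0], [249.8, 174.9]]
40 (0.575, 0.095) [[261.3, 178.4], [259.4, 182.5], [248.1, 179.9], [250.0, 175.9]]
55 (0.576, 0.1) [[261.0, 178.7], [257.8, 182.3], [247.8, 177.7], [251.2, 174.2]]
55 (0.575, 0.095) [[261.3, 179.7], [258.0, 183.3], [248.1, 178.7], [251.4, 175.1]]
70 (0.576, 0.1) [[260.6, 179.9], [256.1, 182.8], [248.3, 176.5], [252.8, 173.7]]
70 (0.575, 0.095) [[260.9, 180.9], [256.4, 183.8], [248.5, 177.5], [253.0, 174.7]]
```

View pics/s14z.png

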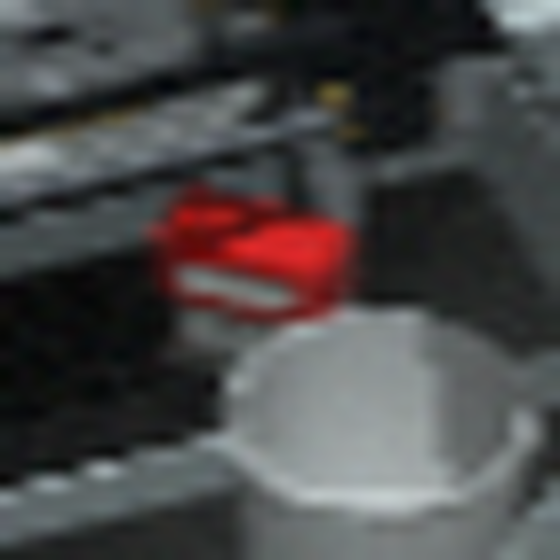

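Run:
```python
from look import *
print(atz('side',(256.2,181.5),.083))
from scipy.optimize import least_squares
m=np.array([[262.2,181.8],[260.6,184.2],[249.7,181.8],[252.5,178.6]])+[-.5,-.5]
def f(q):
    x,y,ps=q;u=np.array([np.cos(ps),-np.sin(ps)]);v=np.array([-u[1],u[0]])
    return (np.array([P('side',[*(np.array([x,y])+a*u+b*v),.083]) for a,b in((.022,.011),(.022,-.011),(-.022,-.011),(-.022,.011))])-m).ravel()
r=least_squares(f,[.576,.1,.8]);print(r.x,np.degrees(r.x[2]),r.fun)
```

```text
[0.5758 0.0817 0.083 ]
[0.575  0.0844 0.7872] 45.10352594227094 [ 0.7097 -0.5606 -0.0493  1.0317 -0.1526  0.1049 -0.5121 -0.624 ]
```

Emit:
send_rows:
  moves: "-1 -0.003 0 0 0; -1 -0.003 0 0 0; -1 -0.003 0 0 0; -1 -0.003 0 0 0; -1 -0.003 0 0 0; -1 0 0 0 0; -1 0 0 0 0; -1 0 0 0 0; -1 0 0 0 0; -1 0 0 0 0"

```text
time: 20.85
tool_pos: [0.5283, 0.1041, 0.0336]
ee_rot: [-1.564, 0.002, -0.023]
wrist_force: [-2.3, 9.9, 1.2]
width: 0.0937
```

Run:
```python
from look import *
o=st()
s=pic('side','s15',(235,160,285,210),12)
```

```text
t 20.85 [0.5283 0.1041 0.0336] [-1.5642  0.0016 -0.0233] F [-2.3437  9.9155  1.2494] w 0.0937
```

View pics/s15.png

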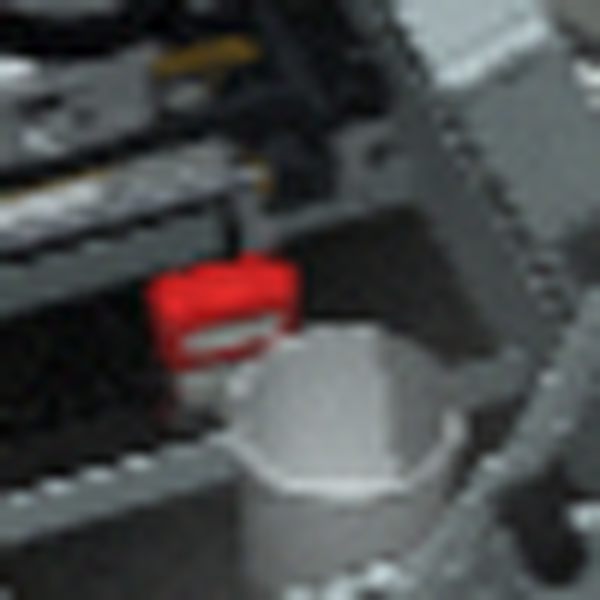

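Run:
```python
from look import *
i=cv2.imread('pics/s15_raw.png');cv2.imwrite('pics/s15z.png',cv2.resize(i[170:210,240:275],None,fx=16,fy=14,interpolation=cv2.INTER_CUBIC))
for x in(.56,.565,.57,.575):
  c=np.array([x,.08]);
  print(x,[np.round(P('side',[*(c+q),.083]),1).tolist() for q in([.022,.011],[.022,-.011],[-.022,-.011],[-.022,.011])])
```

```text
0.56 [[256.8, 179.4], [259.0, 183.3], [247.8, 186.7], [245.7, 182.6]]
0.565 [[258.1, 179.0], [260.3, 183.0], [249.1, 186.3], [246.9, 182.3]]
0.57 [[259.3, 178.6], [261.6, 182.6], [250.4, 185.9], [248.2, 181.9]]
0.575 [[260.6, 178.3], [262.8, 182.2], [251.6, 185.5], [249.5, 181.5]]
```

View pics/s15z.png

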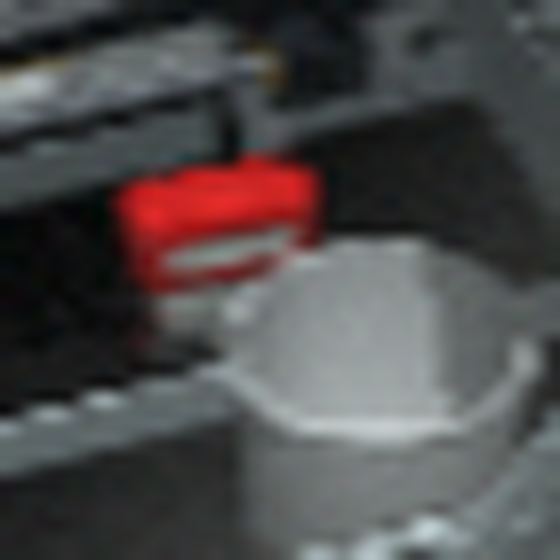

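Emit:
send_rows:
  moves: "-1 0 0 0.006 0; -1 0 0 0.006 0; -1 0.004 0 0 0; -1 0.005 0 0 0; -1 0.005 0 0 0; -1 0.003 0 0 0; -1 0.001 0 0 0; -1 0 0 0 0; -1 0 0 0 0; -1 0 0 0 0"

```text
time: 21.73
tool_pos: [0.5474, 0.1122, 0.0334]
ee_rot: [-1.571, 0.0, -0.025]
wrist_force: [0.8, 0.4, 0.4]
width: 0.0945
```

Run:
```python
from look import *
o=st()
s=pic('side','s16',(235,160,285,210),12)
i=s['image'][:,:,::-1];cv2.imwrite('pics/s16z.png',cv2.resize(i[170:210,240:275],None,fx=16,fy=14,interpolation=cv2.INTER_CUBIC))
```

```text
t 21.73 [0.5474 0.1122 0.0334] [-1.571   0.0003 -0.025 ] F [0.7533 0.4377 0.3617] w 0.0945
```

View pics/s16z.png

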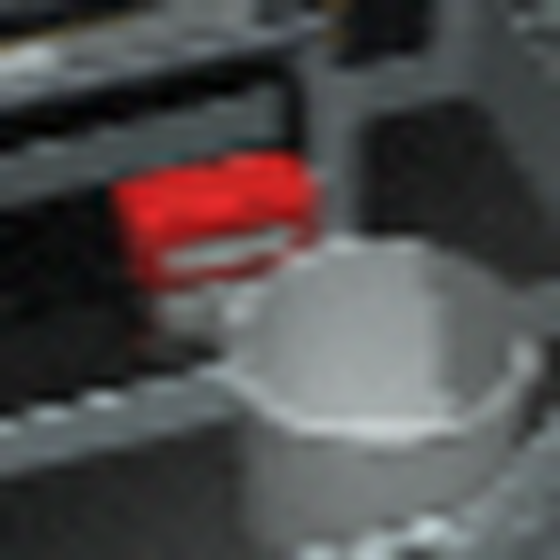

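Emit:
send_rows:
  moves: "-1 0 0 -0.004 0; -1 0 0 -0.004 0; -1 0 0 -0.004 0; -1 0 0 -0.004 0; -1 0 0 -0.004 0; -1 0 0 -0.004 0; -1 0 0 -0.003 0; -1 0 0 0 0; -1 0 0 0 0; -1 0 0 0 0"

```text
time: 22.62
tool_pos: [0.5469, 0.0854, 0.0335]
ee_rot: [-1.571, -0.0, -0.025]
wrist_force: [-0.1, -0.0, 1.2]
width: 0.0938
```

Run:
```python
from look import *
o=st()
s=pic('side','s17',(235,160,285,210),12)
i=s['image'][:,:,::-1];cv2.imwrite('pics/s17z.png',cv2.resize(i[170:210,240:275],None,fx=16,fy=14,interpolation=cv2.INTER_CUBIC))
```

```text
t 22.62 [0.5469 0.0854 0.0335] [-1.5708 -0.0001 -0.0249] F [-0.0976 -0.0465  1.1897] w 0.0938
```

View pics/s17z.png

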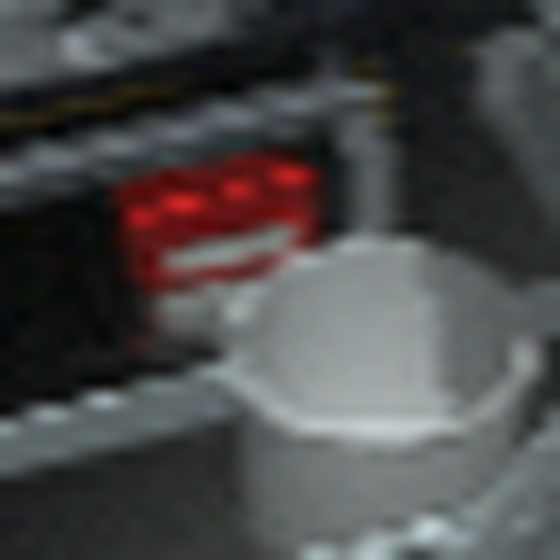

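Emit:
send_rows:
  moves: "-1 0 0 -0.003 0; 1 0 0 0 0; 1 0 0 0 0; 1 0 0 0 0; 1 0 0 0 0; 1 0 0 0 0; 1 0 0 0 0; 1 0 0 0 0; 1 0 0 0 0; 1 0 0 0 0"

```text
time: 23.5
tool_pos: [0.5468, 0.0823, 0.0335]
ee_rot: [-1.571, -0.0, -0.025]
wrist_force: [-0.2, 0.5, -0.6]
width: 0.0437
```

Run:
```python
from look import *
o=st()
s=pic('side','s18',(215,130,305,230),6)
```

```text
t 23.50 [0.5468 0.0823 0.0335] [-1.5709 -0.0003 -0.0249] F [-0.1954  0.4537 -0.6271] w 0.0437
```

View pics/s18.png

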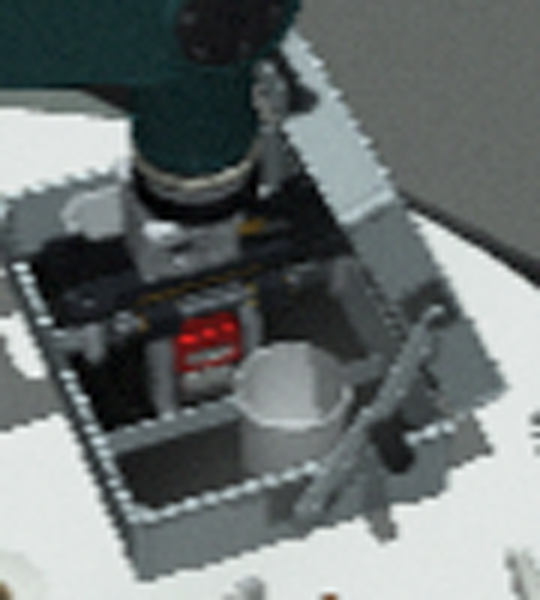

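Emit:
send_rows:
  moves: "1 0 -0.004 0 0; 1 0 -0.006 0.001 0; 1 -0.01 0 0 0; 1 -0.01 0 0 0; 1 -0.01 0 0 0; 1 0 -0.012 0 0; 1 0 -0.016 0 0; 1 0 -0.016 0 0; 1 0 -0.016 0 0; 1 0 0 0 0"

```text
time: 24.38
tool_pos: [0.519, 0.0843, 0.1082]
ee_rot: [-1.57, -0.008, -0.025]
wrist_force: [1.7, -0.9, -0.3]
width: 0.0438
```

Run:
```python
from look import *
o=st()
s=pic('side','s19',(200,110,310,230),5)
```

```text
t 24.38 [0.519  0.0843 0.1082] [-1.5702 -0.0083 -0.0248] F [ 1.6855 -0.9496 -0.3069] w 0.0438
```

View pics/s19.png

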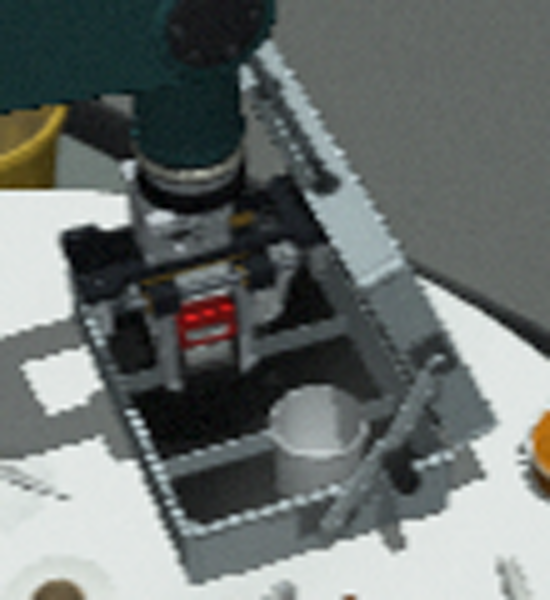

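Run:
```python
from look import *
plan([.519,.0843,.106],-.025,[.44,.08,.11],-.025,4,1)
plan([.44,.08,.11],-.025,[.44,.0,.2],-.025,4,1)
plan([.44,.0,.2],-.025,[.544,-.338,.2],-.025,12,1)
```

```text
1 -0.02 -0.001 -0.002 -0; 1 -0.02 -0.001 -0.001 -0; 1 -0.019 -0.001 -0.002 -0; 1 -0.02 -0.001 -0.001 -0
end [0.4399 0.0803 0.11  ] -0.025
1 0 -0.023 -0.02 -0; 1 0.001 -0.022 -0.02 -0; 1 0 -0.023 -0.02 -0; 1 0.001 -0.022 -0.02 -0
end [ 0.44 -0.    0.2 ] -0.025
1 0.009 -0 -0.028 -0; 1 0.009 -0 -0.028 -0; 1 0.009 -0 -0.028 -0; 1 0.009 -0 -0.028 -0; 1 0.01 -0 -0.028 -0; 1 0.009 -0 -0.028 -0; 1 0.01 -0 -0.028 -0; 1 0.009 -0 -0.028 -0; 1 0.01 -0 -0.028 -0; 1 0.009 -0 -0.028 -0
1 0.01 -0 -0.028 -0; 1 0.009 -0 -0.027 -0
end [ 0.5436 -0.3377  0.2   ] -0.025
```

Emit:
send_rows:
  moves: "1 -0.02 -0.001 -0.002 0; 1 -0.02 -0.001 -0.001 0; 1 -0.019 -0.001 -0.002 0; 1 -0.02 -0.001 -0.001 0; 1 0 -0.023 -0.02 0; 1 0.001 -0.022 -0.02 0; 1 0 -0.023 -0.02 0; 1 0.001 -0.022 -0.02 0; 1 0.009 0 -0.028 0; 1 0.009 0 -0.028 0"

```text
time: 25.27
tool_pos: [0.4546, -0.0574, 0.1987]
ee_rot: [-1.571, -0.003, -0.024]
wrist_force: [1.2, -0.7, -0.7]
width: 0.0435
```

Emit:
send_rows:
  moves: "1 0.009 0 -0.028 0; 1 0.009 0 -0.028 0; 1 0.01 0 -0.028 0; 1 0.009 0 -0.028 0; 1 0.01 0 -0.028 0; 1 0.009 0 -0.028 0; 1 0.01 0 -0.028 0; 1 0.009 0 -0.028 0; 1 0.01 0 -0.028 0; 1 0.009 0 -0.027 0"

```text
time: 26.1
tool_pos: [0.541, -0.3388, 0.1957]
ee_rot: [-1.569, 0.002, -0.025]
wrist_force: [-0.2, 0.0, -0.4]
width: 0.0436
```

Emit:
send_rows:
  moves: "1 0 0.02 0 0; 1 0 0.025 0 0; 1 0 0.025 0 0; 1 0 0.025 0 0; 1 0 0.02 0 0; 1 0 0.015 0 0; 1 0 0.01 0 0; 1 0 0.005 0 0; 1 0 0 0 0; 1 0 0 0 0"

```text
time: 26.93
tool_pos: [0.5415, -0.3378, 0.0529]
ee_rot: [-1.571, -0.001, -0.025]
wrist_force: [1.0, 0.5, -0.1]
width: 0.0436
```

Run:
```python
from look import *
o=st()
s=pic('side','s20',(220,200,370,350),4)
t=pic('top','t20',(300,150,430,260),5)
```

```text
t 26.93 [ 0.5415 -0.3378  0.0529] [-1.5713 -0.0005 -0.0248] F [ 1.0469  0.5124 -0.1091] w 0.0436
```

View pics/s20.png

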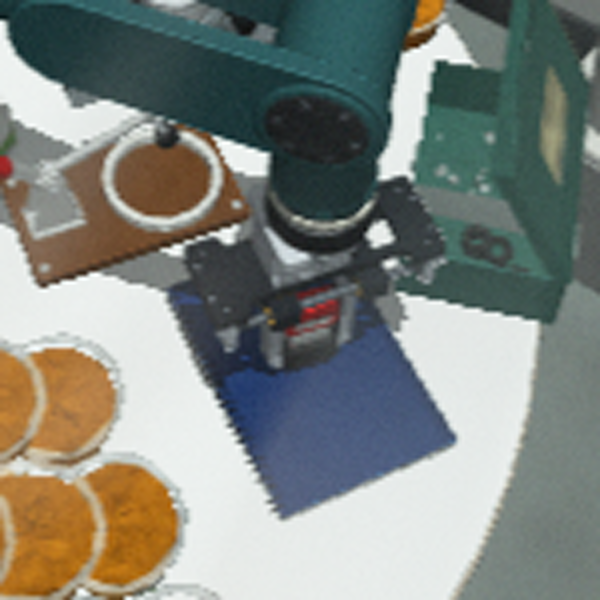

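View pics/t20.png

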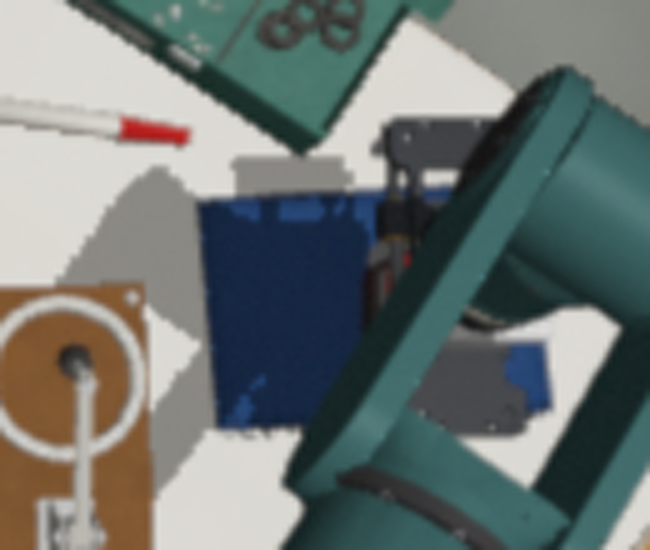

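Run:
```python
from look import *
for p in [(360,180.5),(386,150)]:
  print([atz('top',p,z)[:2] for z in(0,.06)])
```

```text
[array([ 0.6432, -0.3026]), array([ 0.6321, -0.287 ])]
[array([ 0.741 , -0.3929]), array([ 0.7253, -0.3731])]
```

Emit:
send_rows:
  moves: "1 -0.006 0 0 0; 1 -0.006 0 0 0; 1 0 0.005 0 0; 1 0 0.005 0 0; 1 0 0.003 0 0; 1 0 0.002 0 0; 1 0 0.001 0 0; 1 0 0.001 0 0; 1 0 0 0 0; 1 0 0 0 0"

```text
time: 27.87
tool_pos: [0.5295, -0.3374, 0.0355]
ee_rot: [-1.571, -0.0, -0.025]
wrist_force: [0.1, 0.3, -0.2]
width: 0.0441
```

Run:
```python
from look import *
o=st()
```

```text
t 27.87 [ 0.5295 -0.3374  0.0355] [-1.571  -0.0002 -0.0247] F [ 0.1111  0.344  -0.1502] w 0.0441
```

Emit:
send_rows:
  moves: "1 0 0.001 0 0; 1 0 0 0 0; 1 0 0 0 0; -0.3 0 0 0 0; -0.3 0 0 0 0; -0.3 0 0 0 0; -0.3 0 0 0 0; -0.3 0 0 0 0; -0.3 0 0 0 0; -0.3 0 0 0 0"

```text
time: 28.7
tool_pos: [0.5293, -0.3373, 0.0344]
ee_rot: [-1.571, 0.0, -0.025]
wrist_force: [-0.0, 0.3, -0.1]
width: 0.0606
```

Run:
```python
from look import *
o=st()
s=pic('side','s21',(220,200,370,350),4)
```

```text
t 28.70 [ 0.5293 -0.3373  0.0344] [-1.5708  0.     -0.0249] F [-0.016   0.3198 -0.0626] w 0.0606
```

View pics/s21.png

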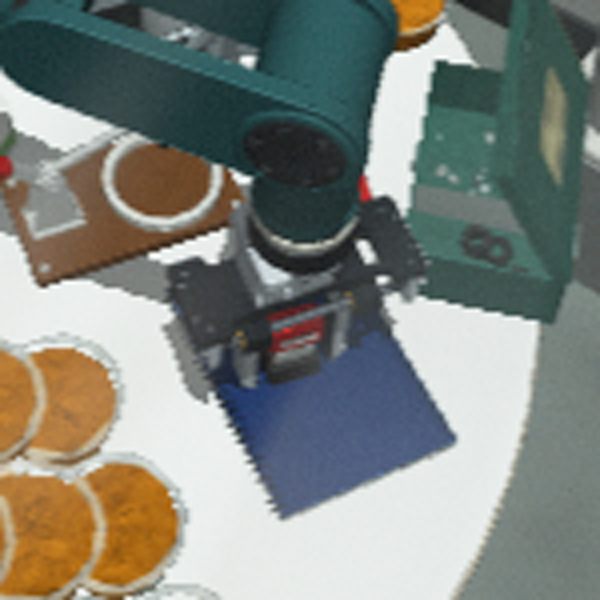

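Released, the stamp stands. Move up clear and check.

Emit:
send_rows:
  moves: "-0.3 0 -0.008 0 0; -0.3 0 -0.015 0 0; -0.3 0 -0.02 0 0; -0.3 0 -0.03 0 0; -0.3 0 -0.035 0 0; -0.3 0 -0.035 0 0; -0.3 0 -0.035 0 0; -0.3 0 -0.035 0 0; 0.15 -0.02 0 0.03 0; 0.15 -0.02 0 0.03 0"

```text
time: 29.58
tool_pos: [0.4922, -0.2778, 0.2515]
ee_rot: [-1.575, -0.006, -0.027]
wrist_force: [0.9, 0.8, -0.5]
width: 0.0508
```

Run:
```python
from look import *
o=st()
s=pic('side','s22',(180,140,360,340),2.9)
t=pic('top','t22',(200,120,430,290),3.4)
for n in ['knee_knob','stamp_centre','lid_handle']:
    a=imaging.landmark_of(s,n);b=imaging.landmark_of(t,n)
    print(n,[(q['centre'],q['conf']) for q in a[:1]],[(q['centre'],q['conf']) for q in b[:1]])
    if a and b: print(tri(a[0]['centre'],b[0]['centre']))
```

```text
t 29.58 [ 0.4922 -0.2778  0.2515] [-1.5749 -0.0063 -0.0265] F [ 0.8815  0.8245 -0.5044] w 0.0508
knee_knob [([291.7, 290.6], 0.36)] [([290.1, 189.2], 0.58)]
[ 0.6771 -0.1136 -0.4527]
stamp_centre [([294.2, 282.9], 0.55)] [([373.7, 217.1], 0.44)]
[ 0.5297 -0.3285  0.042 ]
lid_handle [] [([221.6, 182.0], 0.86)]
```

View pics/s22.png

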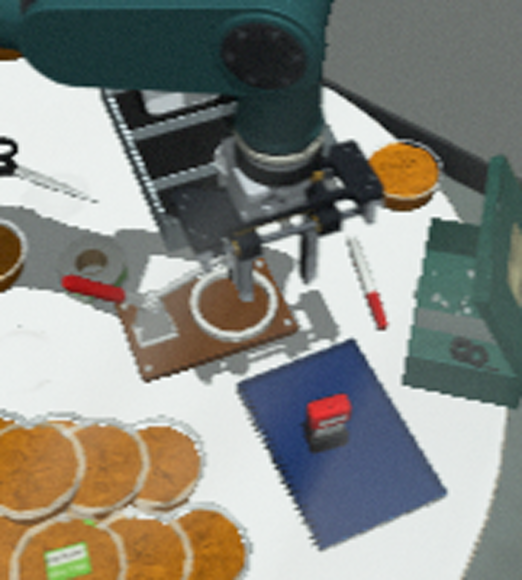

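View pics/t22.png

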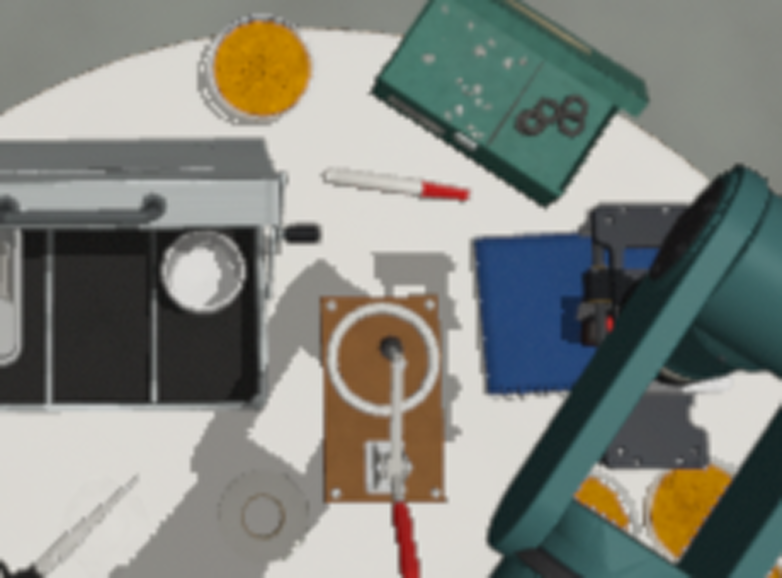

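Run:
```python
from look import *
o=st();plan(o['tool_pos'],-.025,[.606,-.081,.25],-.025,8,.15)
```

```text
t 29.98 [ 0.4913 -0.2773  0.2475] [-1.5712 -0.0002 -0.0255] F [ 0.1923 -0.0493  0.4372] w 0.0400
0.15 0.014 -0 0.025 -0; 0.15 0.014 -0 0.025 -0; 0.15 0.014 -0 0.025 -0; 0.15 0.014 -0.001 0.025 -0; 0.15 0.013 -0 0.025 -0; 0.15 0.014 -0.001 0.025 -0; 0.15 0.013 -0 0.025 -0; 0.15 0.014 -0.001 0.024 -0
end [ 0.6062 -0.0811  0.2505] -0.025
```

Emit:
send_rows:
  moves: "0.15 0.016 0 0.03 0; 0.15 0.016 0 0.03 0; 0.15 0.016 0 0.03 0; 0.15 0.016 -0.001 0.03 0; 0.15 0.016 0 0.03 0; 0.15 0.012 -0.001 0.022 0; 0.15 0.01 0 0.015 0; 0.15 0.008 0 0.008 0; 0.15 0 0 0.004 0; 0.15 0 0 0 0"

```text
time: 30.82
tool_pos: [0.6061, -0.0802, 0.2489]
ee_rot: [-1.571, 0.001, -0.024]
wrist_force: [-0.4, -0.6, -0.2]
width: 0.0398
```

Run:
```python
from look import *
o=st()
```

```text
t 30.82 [ 0.6061 -0.0802  0.2489] [-1.5709  0.0012 -0.0244] F [-0.3994 -0.5654 -0.2186] w 0.0398
```

Emit:
send_rows:
  moves: "0.15 0 0.016 0 0; 0.15 0 0.018 0 0; 0.15 0 0.018 0 0; 0.15 0 0.018 0 0; 0.15 0 0.018 0 0; 0.15 0 0.018 0 0; 0.15 0 0.016 0 0; 0.15 0 0.012 0 0; 0.15 0 0.005 0 0; 0.15 0 0 0 0"

```text
time: 31.65
tool_pos: [0.6046, -0.0809, 0.109]
ee_rot: [-1.571, 0.003, -0.026]
wrist_force: [0.4, 0.7, -0.8]
width: 0.04
```

Run:
```python
from look import *
o=st()
```

```text
t 31.65 [ 0.6046 -0.0809  0.109 ] [-1.5705  0.0029 -0.0261] F [ 0.3843  0.6657 -0.824 ] w 0.0400
```

Pull to the front.

Emit:
send_rows:
  moves: "0.15 -0.004 0 0 0; 0.15 -0.004 0 0 0; 0.15 -0.004 0 0 0; 0.15 -0.004 0 0 0; 0.15 -0.003 0 0 0; 0.15 -0.003 -0.001 0 0; 0.15 -0.003 -0.001 0 0; 0.15 -0.003 -0.001 0 0; 0.15 0 0 0 0; 0.15 0 0 0 0"

```text
time: 32.48
tool_pos: [0.5801, -0.0798, 0.1163]
ee_rot: [-1.572, -0.008, -0.025]
wrist_force: [5.1, 0.2, 5.2]
width: 0.0402
```

Run:
```python
from look import *
o=st()
```

```text
t 32.48 [ 0.5801 -0.0798  0.1163] [-1.572  -0.0079 -0.0247] F [5.0622 0.1833 5.1796] w 0.0402
```

Emit:
send_rows:
  moves: "0.15 -0.003 -0.001 0 0; 0.15 -0.003 -0.001 0 0; 0.15 -0.003 -0.001 0 0; 0.15 0 0 0 0; 0.15 0 0 0 0; 0.15 0 0 0 0; 0.15 0 0 0 0; 0.15 0 0 0 0; 0.15 0 0 0 0; 0.15 0 0 0 0"

```text
time: 33.32
tool_pos: [0.5683, -0.0791, 0.116]
ee_rot: [-1.571, 0.001, -0.025]
wrist_force: [2.9, 0.7, 1.7]
width: 0.0401
```

Run:
```python
from look import *
o=st()
```

```text
t 33.32 [ 0.5683 -0.0791  0.116 ] [-1.5706  0.0013 -0.0248] F [2.9386 0.7068 1.6545] w 0.0401
```

Emit:
send_rows:
  moves: "0.15 0.004 0 0 0; 0.15 0.004 0 -0.001 0; 0.15 0.002 0 0 0; 0.15 0 -0.01 0 0; 0.15 0 -0.02 0 0; 0.15 0 -0.03 0 0; 0.15 0 -0.035 0 0; 0.15 0 -0.035 0 0; 0.15 -0.02 -0.035 -0.02 0; 0.15 -0.035 -0.03 -0.01 0"

```text
time: 34.15
tool_pos: [0.5293, -0.1076, 0.3078]
ee_rot: [-1.572, -0.002, -0.024]
wrist_force: [-0.4, -1.2, 0.1]
width: 0.0398
```

Emit:
send_rows:
  moves: "0.4 -0.035 -0.03 0.015 0; 0.4 -0.03 -0.02 0.03 0; 0.4 -0.02 -0.01 0.035 0; 0.4 -0.01 0 0.035 0; 0.4 -0.005 0 0.035 0; 0.4 0 0 0.03 0; 0.4 0 0 0.02 0; 0.4 0 0 0 0; 0.4 0 0 0 0; 0.4 0 0 0 0"

```text
time: 34.98
tool_pos: [0.4416, 0.0896, 0.3592]
ee_rot: [-1.572, 0.0, -0.025]
wrist_force: [-0.2, 0.6, 0.1]
width: 0.0281
```

Run:
```python
from look import *
o=st()
s=pic('side','s23',(180,60,360,260),3)
t=pic('top','t23',(160,120,330,270),4.5)
for n in ['knee_knob','lid_handle','stamp_centre']:
    a=imaging.landmark_of(s,n);b=imaging.landmark_of(t,n)
    print(n,[(q['centre'],q['conf']) for q in a[:1]],[(q['centre'],q['conf']) for q in b[:1]])
    if a and b: print(tri(a[0]['centre'],b[0]['centre']))
```

```text
t 34.98 [0.4416 0.0896 0.3592] [-1.5716  0.     -0.0252] F [-0.2179  0.5764  0.1453] w 0.0281
knee_knob [([272.7, 201.6], 0.67)] [([289.9, 198.8], 0.45)]
[ 0.5748 -0.0668  0.127 ]
lid_handle [([256.1, 133.4], 0.56)] [([220.8, 187.8], 0.96)]
[0.5877 0.1166 0.2769]
stamp_centre [([292.4, 285.3], 0.66)] [([377.7, 216.1], 0.55)]
[ 0.5258 -0.3375  0.0472]
```

View pics/s23.png

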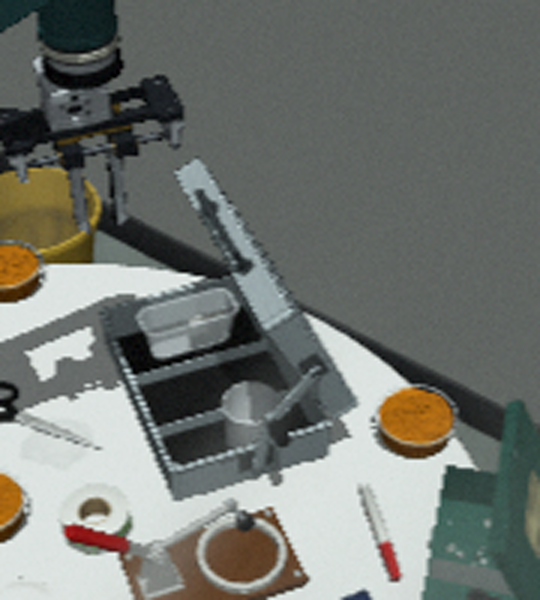

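View pics/t23.png

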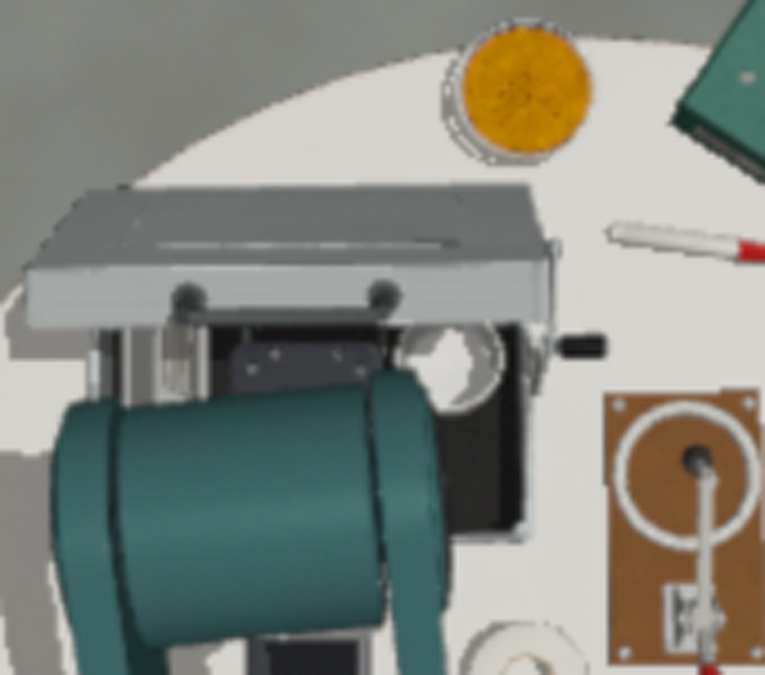

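Run:
```python
from h import *
for th in np.arange(.98,1.2,.02):
    a=.0701+th;X=[.6655-.2426*np.cos(a),.114,.066+.2426*np.sin(a)]
    print(round(th,2),np.round(X,4),P('top',X).round(1),P('side',X).round(1))
f=lambda i,n:cv2.imwrite(f'pics/{n}.png',cv2.resize(cv2.imread(f'pics/{i}_raw.png')[170:200,190:255],None,fx=10,fy=10,interpolation=cv2.INTER_CUBIC))
f('t23','h23');f('t10','h10')
```

```text
0.98 [0.5448 0.114  0.2764] [222.5 202.8] [243.  137.4]
1.0 [0.549  0.114  0.2788] [222.4 201. ] [244.2 136.6]
1.02 [0.5533 0.114  0.2811] [222.3 199.2] [245.3 135.7]
1.04 [0.5576 0.114  0.2833] [222.2 197.3] [246.5 134.9]
1.06 [0.562  0.114  0.2854] [222.1 195.4] [247.7 134.1]
1.08 [0.5664 0.114  0.2874] [222.  193.5] [248.9 133.3]
1.1 [0.5709 0.114  0.2894] [221.9 191.6] [250.1 132.5]
1.12 [0.5754 0.114  0.2912] [221.8 189.7] [251.4 131.7]
1.14 [0.5799 0.114  0.293 ] [221.8 187.8] [252.6 131. ]
1.16 [0.5844 0.114  0.2947] [221.7 185.8] [253.9 130.3]
1.18 [0.589  0.114  0.2962] [221.6 183.9] [255.2 129.5]
```

View pics/h23.png

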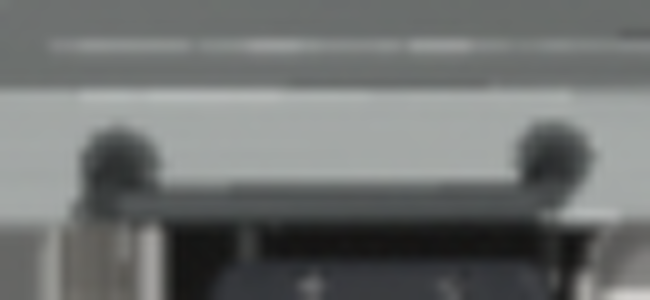

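View pics/h10.png

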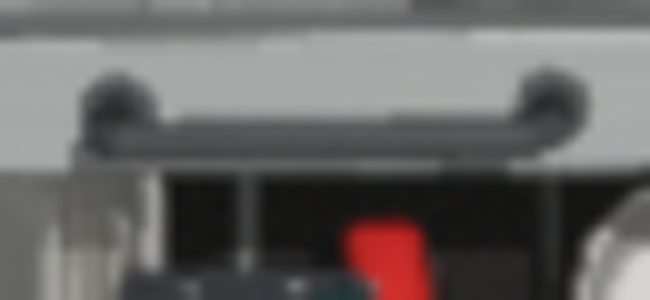

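Emit:
send_rows:
  moves: "0.28 0.022 0 0.005 0; 0.28 0.025 0 0.005 0; 0.28 0.025 0 0.005 0; 0.28 0.025 0 0.005 0; 0.28 0.02 0 0.004 0; 0.28 0.013 0 0.002 0; 0.28 0 0.015 0 0; 0.28 0 0.015 0 0; 0.28 0 0.01 0 0; 0.28 0 0 0 0"

```text
time: 36.22
tool_pos: [0.5716, 0.1126, 0.3157]
ee_rot: [-1.572, 0.006, -0.025]
wrist_force: [0.5, -0.3, -0.6]
width: 0.0335
```

Run:
```python
from look import *
o=st()
s=pic('side','s24',(215,80,305,170),6.5)
```

```text
t 36.22 [0.5716 0.1126 0.3157] [-1.5716  0.0056 -0.0252] F [ 0.4526 -0.331  -0.5549] w 0.0335
```

View pics/s24.png

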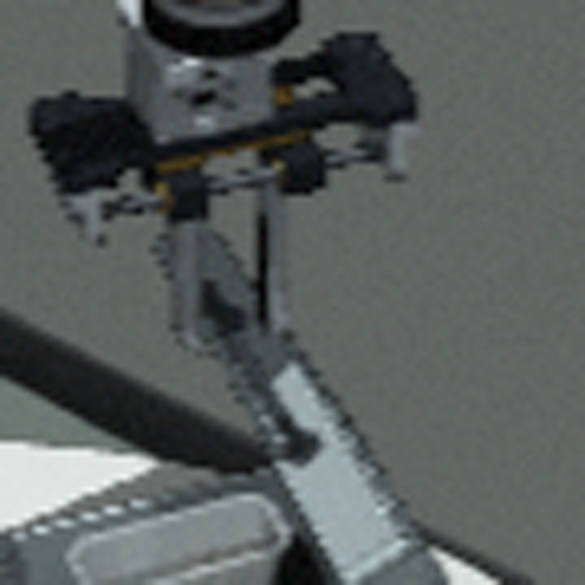

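Emit:
send_rows:
  moves: "0.28 0 0.007 0 0; 0.28 0 0.007 0 0; 0.28 0 0.006 0 0; 0.28 0 0 0 0; 1 0 0 0 0; 1 0 0 0 0; 1 0 0 0 0; 1 0 0 0 0; 1 0 0 0 0; 1 0 0 0 0"

```text
time: 37.1
tool_pos: [0.573, 0.1129, 0.2993]
ee_rot: [-1.571, -0.002, -0.025]
wrist_force: [2.8, -0.1, -0.6]
width: 0.0095
```

Run:
```python
from look import *
o=st()
s=pic('side','s25',(215,80,305,170),6.5)
```

```text
t 37.10 [0.573  0.1129 0.2993] [-1.5707 -0.002  -0.0249] F [ 2.7894 -0.0567 -0.5984] w 0.0095
```

View pics/s25.png

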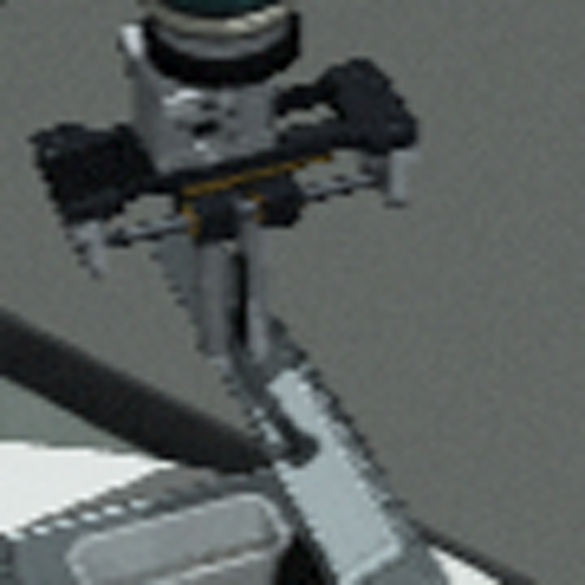

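Run:
```python
from h import *
arc(1.11,0.0,30)
```

```text
1 -0.008 0.004 0 0; 1 -0.008 0.003 0 0; 1 -0.008 0.005 0 0; 1 -0.008 0.004 0 0; 1 -0.008 0.005 0 0; 1 -0.007 0.005 0 0; 1 -0.007 0.005 0 0; 1 -0.007 0.006 0 0; 1 -0.007 0.006 0 0; 1 -0.007 0.006 0 0
1 -0.006 0.006 0 0; 1 -0.006 0.006 0 0; 1 -0.006 0.007 0 0; 1 -0.006 0.007 0 0; 1 -0.005 0.007 0 0; 1 -0.005 0.008 0 0; 1 -0.005 0.007 0 0; 1 -0.005 0.008 0 0; 1 -0.004 0.008 0 0; 1 -0.004 0.008 0 0
1 -0.004 0.008 0 0; 1 -0.003 0.008 0 0; 1 -0.003 0.009 0 0; 1 -0.003 0.008 0 0; 1 -0.002 0.009 0 0; 1 -0.002 0.009 0 0; 1 -0.002 0.009 0 0; 1 -0.002 0.008 0 0; 1 -0.001 0.009 0 0; 1 -0.001 0.009 0 0
end [-0.24238121  0.01731833] [-0.242  0.017]
```

Emit:
send_rows:
  moves: "1 -0.008 0.004 0 0; 1 -0.008 0.003 0 0; 1 -0.008 0.005 0 0; 1 -0.008 0.004 0 0; 1 -0.008 0.005 0 0; 1 -0.007 0.005 0 0; 1 -0.007 0.005 0 0; 1 -0.007 0.006 0 0; 1 -0.007 0.006 0 0; 1 -0.007 0.006 0 0"

```text
time: 37.98
tool_pos: [0.4974, 0.1144, 0.2499]
ee_rot: [-1.572, -0.001, -0.025]
wrist_force: [1.7, -1.7, -1.7]
width: 0.0089
```

Run:
```python
from look import *
o=st()
x=o['tool_pos'][0];a=np.arccos((.6655-x)/.2426);print('theta',a-.07,'bar z',.066+.2426*np.sin(a))
s=pic('side','s26',(180,60,330,230),3.5)
```

```text
t 37.98 [0.4974 0.1144 0.2499] [-1.5717 -0.0015 -0.0253] F [ 1.7208 -1.6952 -1.6591] w 0.0089
theta 0.73522545546775 bar z 0.24091141960994783
```

View pics/s26.png

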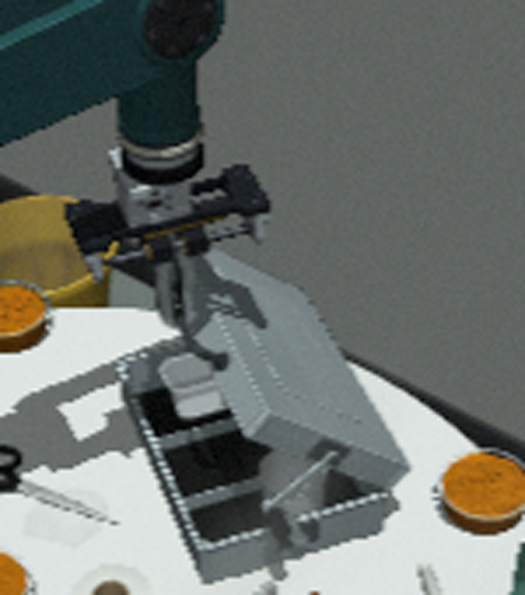

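Emit:
send_rows:
  moves: "1 -0.006 0.006 0 0; 1 -0.006 0.006 0 0; 1 -0.006 0.007 0 0; 1 -0.006 0.007 0 0; 1 -0.005 0.007 0 0; 1 -0.005 0.008 0 0; 1 -0.005 0.007 0 0; 1 -0.005 0.008 0 0; 1 -0.004 0.008 0 0; 1 -0.004 0.008 0 0"

```text
time: 38.87
tool_pos: [0.4455, 0.1153, 0.1771]
ee_rot: [-1.573, -0.002, -0.025]
wrist_force: [3.6, -4.4, -2.9]
width: 0.0092
```

Emit:
send_rows:
  moves: "1 -0.004 0.008 0 0; 1 -0.003 0.008 0 0; 1 -0.003 0.009 0 0; 1 -0.003 0.008 0 0; 1 -0.002 0.009 0 0; 1 -0.002 0.009 0 0; 1 -0.002 0.009 0 0; 1 -0.002 0.008 0 0; 1 -0.001 0.007 0 0; 1 0 0.004 0 0"

```text
time: 39.7
tool_pos: [0.4251, 0.1156, 0.0987]
ee_rot: [-1.573, -0.005, -0.025]
wrist_force: [5.8, -5.4, -1.2]
width: 0.0091
```

Run:
```python
from look import *
o=st()
x=o['tool_pos'][0];a=np.arccos((.6655-x)/.2426);print('theta',a-.07,'bar z',.066+.2426*np.sin(a))
s=pic('side','s27',(180,90,330,250),3.5)
```

```text
t 39.70 [0.4251 0.1156 0.0987] [-1.5729 -0.0054 -0.0252] F [ 5.8356 -5.4005 -1.2347] w 0.0091
theta 0.06603094114377087 bar z 0.0988994227416671
```

View pics/s27.png

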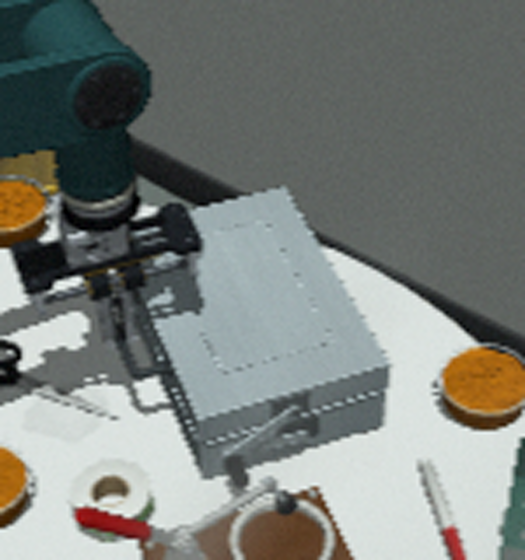

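Emit:
send_rows:
  moves: "1 0 0.003 0 0; 1 0 0.003 0 0; 1 0 0.003 0 0; 1 0 0.002 0 0; 1 0 0.002 0 0; 1 0 0 0 0; 1 0 0 0 0; 1 0 0 0 0; 1 0 0 0 0; 1 0 0 0 0"

```text
time: 40.58
tool_pos: [0.4251, 0.1167, 0.095]
ee_rot: [-1.571, -0.007, -0.024]
wrist_force: [-12.5, -6.0, 38.0]
width: 0.0088
```

Run:
```python
from look import *
o=st()
```

```text
t 40.58 [0.4251 0.1167 0.095 ] [-1.5706 -0.0067 -0.0244] F [-12.5215  -5.9526  37.9907] w 0.0088
```

Emit:
send_rows:
  moves: "1 0 -0.004 0 0; 1 0 -0.004 0 0; 1 0 0 0 0; 0.4 0 0 0 0; 0.4 0 0 0 0; 0.4 0 0 0 0; 0.4 0 0 0 0; 0.4 0 0 0 0; 0.4 0 0 0 0; 0.4 0 0 0 0"

```text
time: 41.42
tool_pos: [0.4231, 0.1167, 0.0936]
ee_rot: [-1.571, 0.001, -0.025]
wrist_force: [-0.6, 0.7, -0.1]
width: 0.0283
```

Emit:
send_rows:
  moves: "0.4 0 -0.005 0 0; 0.4 0 -0.01 0 0; 0.4 0 -0.02 0 0; 0.4 0 -0.03 0 0; 0.4 0 -0.035 0 0; 0.4 -0.02 -0.03 -0.01 0; 0.4 -0.03 -0.02 -0.02 0; 0.4 -0.03 0 0 0; 0.4 0 0 0 0; 0.4 0 0 0 0"

```text
time: 42.25
tool_pos: [0.3425, 0.0886, 0.2457]
ee_rot: [-1.57, -0.005, -0.025]
wrist_force: [0.3, 0.1, -0.4]
width: 0.0282
```

Run:
```python
from look import *
o=st()
s=pic('side','s28',(150,90,360,330),2.5)
t=pic('top','t28',(160,120,430,290),2.9)
for n in ['knee_knob','lid_handle','stamp_centre','book_top']:
    a=imaging.landmark_of(s,n);b=imaging.landmark_of(t,n)
    print(n,[(q['centre'],q['conf']) for q in a[:1]],[(q['centre'],q['conf']) for q in b[:1]])
    if a and b: print(tri(a[0]['centre'],b[0]['centre']))
```

```text
t 42.25 [0.3425 0.0886 0.2457] [-1.5702 -0.0046 -0.0249] F [ 0.2578  0.0986 -0.4413] w 0.0282
knee_knob [([246.3, 223.9], 0.46)] [([287.9, 230.1], 0.57)]
[ 0.4851 -0.0625  0.0466]
lid_handle [([215.6, 184.9], 0.63)] [([229.7, 250.7], 0.68)]
[0.4302 0.1101 0.0959]
stamp_centre [([291.9, 285.8], 0.73)] [([376.0, 217.4], 0.65)]
[ 0.5242 -0.3346  0.04  ]
book_top [([297.4, 290.3], 0.9)] [([373.2, 211.9], 0.97)]
[ 0.5444 -0.3375  0.0036]
```

View pics/s28.png

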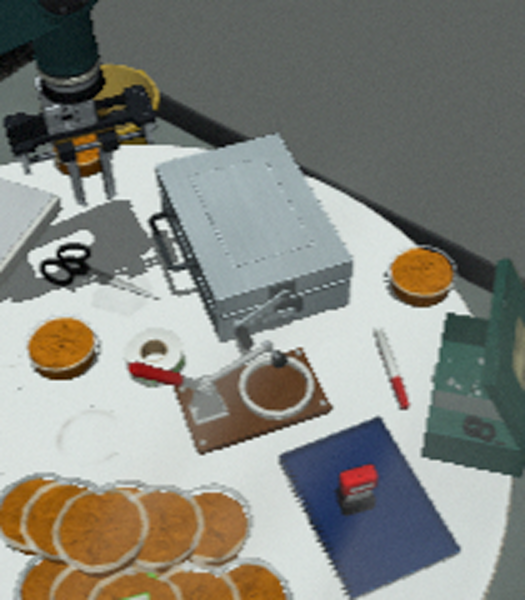

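View pics/t28.png

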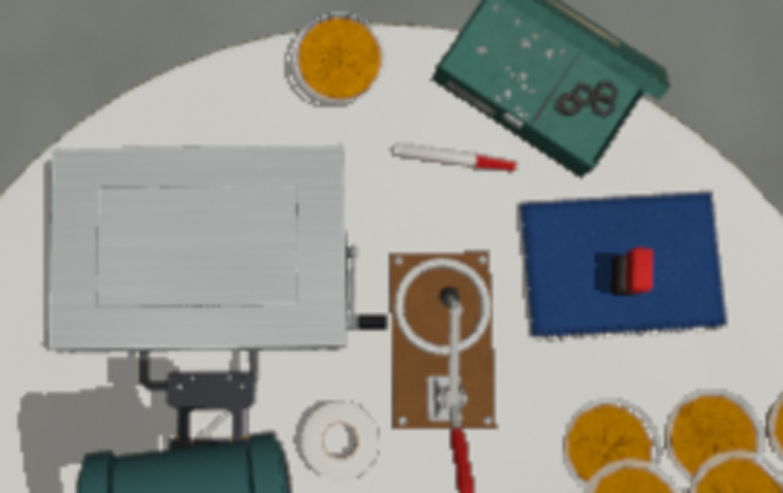

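Run:
```python
from h import *
for a,b,box in (('side0','s28_raw',(222,150,292,226)),('top0','t28_raw',(174,165,300,243))):
    A=cv2.imread(f'pics/{a}.png',0).astype(np.float32);B=cv2.imread(f'pics/{b}.png',0).astype(np.float32)
    x0,y0,x1,y1=box;D=cv2.absdiff(A,B)[y0:y1,x0:x1];print(a,D.mean(),np.percentile(D,[95,99]),cv2.phaseCorrelate(A[y0:y1,x0:x1],B[y0:y1,x0:x1]))
# sensitivity: front lid edge for 0.03 rad
for th in(0,.03,.06):
    c=np.cos(th);s=np.sin(th);X=[.667-.206*c-.034*s,.0,.066+.034*c+.206*s];print(th,P('side',X),P('top',X))
i=np.hstack([cv2.resize(cv2.imread(f'pics/{n}.png')[170:240,200:270],None,fx=5.5,fy=5.5,interpolation=cv2.INTER_CUBIC) for n in('side0','s28_raw')]);cv2.imwrite('pics/cmp.png',i)
```

```text
side0 12.968609 [18. 20.] ((-0.0028801231145081374, 0.0033307549526284674), 0.9817427684863408)
top0 5.8019943 [7. 7.] ((-0.0016487262814735004, -0.01040520862731853), 1.0043951913714408)
0 [233.77743098 202.94670255] [267.67896882 238.93361753]
0.03 [233.41574679 201.84258292] [267.74314814 239.15493189]
0.06 [233.1036356  200.72223831] [267.80567707 239.31350857]
```

View pics/cmp.png

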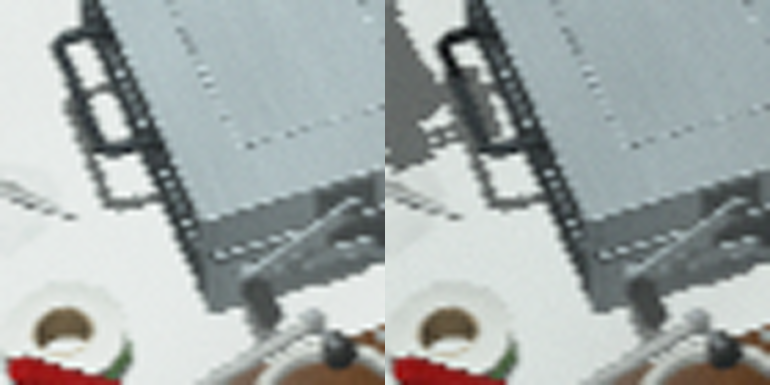

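The lid region matches the start picture with less than 0.01 px of shift, where 0.03 rad would show as about 1.1 px. So the lid is fully shut, and I'm handing the job in.

Run:
```python
from look import *
from bench import order
o=st(); print(order.close_job())
```

```text
t 42.75 [0.3429 0.0887 0.2435] [-1.571   0.0011 -0.0247] F [0.1673 0.3073 0.5018] w 0.0281
the job is handed in; nothing more can be done
None
```

The job is done and handed in at about 43 s of the 72 s allowed; no verdict was reported.

**What I did**
- **Lid and stay:** I raised the lid by its handle and pushed the knob back until it hit its stop (force jumped to about 22 N). With the hand off, the knob measured about (0.603, -0.072, 0.101) m, against about (0.605, -0.068, 0.103) m expected when locked.
- **Stamp:** The open lid blocked a straight-down grasp. I turned the stamp, raked it forward in its bay, gripped it across its wide way and stood it on the book.
- **Closing:** I pulled the knob forward about 25 mm, which broke the knee with the lid still up at about 1.1 rad. I then lowered the lid by its handle.

**Last checks**
- **Lid and stay:** The lid area in both final pictures matches the start picture to about 0.01 px, where 0.03 rad would show as about 1.1 px in the side view. The stay lies folded as at the start.
- **Stamp:** It stands upright on the cover, about 20 mm from the centre the short way and within about 5 mm the long way.
- **Other things:** The book was found where it started. The pen and the cup behind the chest look unmoved in the pictures.
- **Arm:** It was clear of everything, with the wrist force near zero.

**Disagreements and limits**
- The networks put the stamp's centre at 40 mm high on the last look and 47 mm on the one before, with 48 mm expected. They put the handle at 96 mm instead of 83 mm. I took both as detector error.
- The first push on the stamp slid it against the bay's divider with up to 10 N, which I had not planned.
- I pressed the shut lid with 38 N before backing off.
- With the lid shut, the beaker and tub could not be checked at the end; they looked unmoved in the last pictures with it open.

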